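# Clear the hardware corner of the garage bench

## Task

Tidy up after the bearing job: with the hand scoop, scoop all the loose bearing balls out of the shallow metal tray and tip them into the deep plastic bin (never touch the balls with the fingers), then stand the scoop back upright in the middle of its rubber mat. Also stand every squat clear screw jar with a steel lid upright on the low wooden shelf, in one straight row along the middle of the board, side by side with no more than a finger's width between neighbours. Leave the other things on the bench where they are.

Things in the scene. Friction and masses are not known exactly. Their poses are not given: they have to be found in the camera images.
- tray: shallow open aluminium tray, fixed, 240 (x) x 128 (y) x 30 mm high, walls and floor 4 mm thick (inside 232 x 120); its end wall nearest the robot (-x) is higher, 60 mm; origin under its centre on the bench, x is its long axis, pointing roughly away from the robot. The balls lie in the half nearer the robot
- bin: deep open grey plastic bin, fixed, 138 x 138 x 60 mm high, walls and floor 4 mm thick; origin under its centre, z up
- mat: black rubber mat, fixed, 120 x 110 x 3 mm, the scoop's place; origin under its centre
- scoop: steel hand scoop, 74 (x) x 64 (y) mm; floor 2 mm thick, sides 1.5 mm thick, 32 mm high, starting 18 mm behind the lip; back (+x) closed, 36 mm high; open mouth at -x, lip at x = -37 mm; origin under floor's centre. Upright wooden handle on the back end: bar 16 mm thick (x), 36 mm wide (y), centred at x = +29 mm, top 110 mm above the origin (grip 60 to 105 mm up, closing along x). About 160 g
- ball0: polished steel bearing ball, 22 mm diameter, 40 g, rolls; origin at its centre. Only some of the eight balls are there
- ball1: polished steel bearing ball, 22 mm diameter, 40 g, rolls; origin at its centre. Only some of the eight balls are there
- ball2: polished steel bearing ball, 22 mm diameter, 40 g, rolls; origin at its centre. Only some of the eight balls are there
- ball3: polished steel bearing ball, 22 mm diameter, 40 g, rolls; origin at its centre. Only some of the eight balls are there
- ball4: polished steel bearing ball, 22 mm diameter, 40 g, rolls; origin at its centre. Only some of the eight balls are there
- ball5: polished steel bearing ball, 22 mm diameter, 40 g, rolls; origin at its centre. Only some of the eight balls are there
- ball6: polished steel bearing ball, 22 mm diameter, 40 g, rolls; origin at its centre. Only some of the eight balls are there
- ball7: polished steel bearing ball, 22 mm diameter, 40 g, rolls; origin at its centre. Only some of the eight balls are there
- shelf: low wooden shelf (riser), fixed, board 150 (x, depth) x 310 (y, length) mm, flat top 60 mm above the bench; origin on the bench under its centre; the row runs along its y axis at x = 0
- jar0: squat closed clear jar with a steel lid, 58 mm diameter, 45 mm high; origin under its centre, z up; about 200 g. Three or four of the jars are there
- jar1: squat closed clear jar with a steel lid, 58 mm diameter, 45 mm high; origin under its centre, z up; about 200 g. Three or four of the jars are there
- jar2: squat closed clear jar with a steel lid, 58 mm diameter, 45 mm high; origin under its centre, z up; about 200 g. Three or four of the jars are there
- jar3: squat closed clear jar with a steel lid, 58 mm diameter, 45 mm high; origin under its centre, z up; about 200 g. Three or four of the jars are there
- spray: white spray can, 50 mm diameter, 150 mm high, bystander; origin under its centre
- tape: roll of grey tape lying flat, 90 mm diameter, 24 mm high, bystander
- measure: black tape measure, 65 x 34 x 60 mm, bystander
- offcut: wood offcut 160 x 45 x 35 mm, bystander
- driver: screwdriver lying down, bystander

How it is judged:
On the way, in this order (a step that is already met when the one before it is completed fails the run):
1. the scoop, with at least one ball in it, is lifted clear of the tray (height (world z) of scoop above 0.05 m and ((x of ball0 in the frame of scoop between -0.037 and 0.037 m and y of ball0 in the frame of scoop between -0.032 and 0.032 m and z of ball0 in the frame of scoop between 0.004 and 0.045 m) or (x of ball1 in the frame of scoop between -0.037 and 0.037 m and y of ball1 in the frame of scoop between -0.032 and 0.032 m and z of ball1 in the frame of scoop between 0.004 and 0.045 m) or (x of ball2 in the frame of scoop between -0.037 and 0.037 m and y of ball2 in the frame of scoop between -0.032 and 0.032 m and z of ball2 in the frame of scoop between 0.004 and 0.045 m) or (x of ball3 in the frame of scoop between -0.037 and 0.037 m and y of ball3 in the frame of scoop between -0.032 and 0.032 m and z of ball3 in the frame of scoop between 0.004 and 0.045 m) or (x of ball4 in the frame of scoop between -0.037 and 0.037 m and y of ball4 in the frame of scoop between -0.032 and 0.032 m and z of ball4 in the frame of scoop between 0.004 and 0.045 m) or (x of ball5 in the frame of scoop between -0.037 and 0.037 m and y of ball5 in the frame of scoop between -0.032 and 0.032 m and z of ball5 in the frame of scoop between 0.004 and 0.045 m) or (x of ball6 in the frame of scoop between -0.037 and 0.037 m and y of ball6 in the frame of scoop between -0.032 and 0.032 m and z of ball6 in the frame of scoop between 0.004 and 0.045 m) or (x of ball7 in the frame of scoop between -0.037 and 0.037 m and y of ball7 in the frame of scoop between -0.032 and 0.032 m and z of ball7 in the frame of scoop between 0.004 and 0.045 m))), for 0.2 s.
2. every ball that is there lies in the bin (x of ball0 in the frame of bin between -0.062 and 0.062 m and y of ball0 in the frame of bin between -0.062 and 0.062 m and z of ball0 in the frame of bin between 0 and 0.058 m and x of ball1 in the frame of bin between -0.062 and 0.062 m and y of ball1 in the frame of bin between -0.062 and 0.062 m and z of ball1 in the frame of bin between 0 and 0.058 m and x of ball2 in the frame of bin between -0.062 and 0.062 m and y of ball2 in the frame of bin between -0.062 and 0.062 m and z of ball2 in the frame of bin between 0 and 0.058 m and x of ball3 in the frame of bin between -0.062 and 0.062 m and y of ball3 in the frame of bin between -0.062 and 0.062 m and z of ball3 in the frame of bin between 0 and 0.058 m and x of ball4 in the frame of bin between -0.062 and 0.062 m and y of ball4 in the frame of bin between -0.062 and 0.062 m and z of ball4 in the frame of bin between 0 and 0.058 m and x of ball5 in the frame of bin between -0.062 and 0.062 m and y of ball5 in the frame of bin between -0.062 and 0.062 m and z of ball5 in the frame of bin between 0 and 0.058 m and x of ball6 in the frame of bin between -0.062 and 0.062 m and y of ball6 in the frame of bin between -0.062 and 0.062 m and z of ball6 in the frame of bin between 0 and 0.058 m and x of ball7 in the frame of bin between -0.062 and 0.062 m and y of ball7 in the frame of bin between -0.062 and 0.062 m and z of ball7 in the frame of bin between 0 and 0.058 m), for 0.2 s.
At the end, for the whole second after the job is handed in: every ball in the bin; scoop upright on its mat, centre within 30 mm of the mat's; every jar upright on the shelf, within 20 mm of the board's middle line, in one unbroken row with neighbours no more than 84 mm apart centre to centre; all at rest (all of step 2 and linear speed of each of ball0, ball1, ball2, ball3, ball4, ball5, ball6, ball7, scoop, jar0, jar1, jar2, jar3 below 0.03 m/s and horizontal distance between scoop and mat below 0.03 m and height (world z) of scoop below 0.008 m and angle between each of scoop, jar0, jar1, jar2, jar3's own z axis and vertical below 0.1 rad and x of jar0 in the frame of shelf between -0.02 and 0.02 m and y of jar0 in the frame of shelf between -0.15 and 0.15 m and z of jar0 in the frame of shelf between 0.054 and 0.066 m and (horizontal distance between jar0 and jar1 below 0.084 m or horizontal distance between jar0 and jar2 below 0.084 m or horizontal distance between jar0 and jar3 below 0.084 m) and x of jar1 in the frame of shelf between -0.02 and 0.02 m and y of jar1 in the frame of shelf between -0.15 and 0.15 m and z of jar1 in the frame of shelf between 0.054 and 0.066 m and (horizontal distance between jar1 and jar0 below 0.084 m or horizontal distance between jar1 and jar2 below 0.084 m or horizontal distance between jar1 and jar3 below 0.084 m) and x of jar2 in the frame of shelf between -0.02 and 0.02 m and y of jar2 in the frame of shelf between -0.15 and 0.15 m and z of jar2 in the frame of shelf between 0.054 and 0.066 m and (horizontal distance between jar2 and jar0 below 0.084 m or horizontal distance between jar2 and jar1 below 0.084 m or horizontal distance between jar2 and jar3 below 0.084 m) and x of jar3 in the frame of shelf between -0.02 and 0.02 m and y of jar3 in the frame of shelf between -0.15 and 0.15 m and z of jar3 in the frame of shelf between 0.054 and 0.066 m and (horizontal distance between jar3 and jar0 below 0.084 m or horizontal distance between jar3 and jar1 below 0.084 m or horizontal distance between jar3 and jar2 below 0.084 m) and (horizontal distance between any of jar0, jar1 and jar2 below 0.084 m or horizontal distance between any of jar0, jar1 and jar3 below 0.084 m) and (horizontal distance between any of jar0, jar2 and jar1 below 0.084 m or horizontal distance between any of jar0, jar2 and jar3 below 0.084 m) and (horizontal distance between any of jar0, jar3 and jar1 below 0.084 m or horizontal distance between any of jar0, jar3 and jar2 below 0.084 m)); the robot touches nothing.
It fails at once if the fingers touched a ball (contact force between the fingers and ball0 above 1 N or contact force between the fingers and ball1 above 1 N or contact force between the fingers and ball2 above 1 N or contact force between the fingers and ball3 above 1 N or contact force between the fingers and ball4 above 1 N or contact force between the fingers and ball5 above 1 N or contact force between the fingers and ball6 above 1 N or contact force between the fingers and ball7 above 1 N).
It fails at once if a bystander was pushed more than 50 mm or knocked over (distance of any of spray, tape, measure, offcut, driver from where it was at the start of the episode above 0.05 m or angle between spray's own z axis and vertical above 0.5 rad).
Of ball0, ball1, ball2, ball3, ball4, ball5, ball6, ball7 only 5 to 8 are there at a start; the rules pass over those that are not, and their reading is None.
Of jar0, jar1, jar2, jar3 only 3 to 4 are there at a start; the rules pass over those that are not, and their reading is None.
At some moment in a run one of jar0, jar1, jar2, jar3, scoop may be knocked a few centimetres aside while the robot is not near it.
It also fails if it takes over 210 s, if anything falls off the work surface, if the arm or the gripper's body presses on something with over 40 N, if the wrist force passes 120 N, or if a joint passes its speed limit or range.

## Robot

A 6-joint arm with a two-finger parallel gripper is mounted at the origin on the work surface. World frame = base frame: x ahead of the robot, y to its left, z up, the work surface at z = 0. Lengths are in m, angles in rad, forces in N, time in s.
With the tool pointing down it reaches from about 0.35 to 0.85 m from the base axis. Payload 8.1 kg.
Tool frame: the origin (TCP) lies at the very end of the fingers, on their centre line; the grasp point (between the pads) lies 19 mm behind it; z points along the fingers, y is the direction in which the jaws open and shut (so a half turn about z gives the same grasp; the last joint's range is limited). The gripper opens to 93 mm and grips with 3 to 60 N. Pads are 15 mm wide; open, the fingers measure 128 mm over their backs; the gripper's body (75 mm by 188 mm) begins 65 mm behind the grasp point.
Start: joints at [1.144, 0.13, 1.488, -0, 1.523, -0.085], TCP at [0.201, 0.565, 0.219] pointing down, gripper open.
Joint ranges: [-2.96, 2.96], [-0.89, 2.26], [0.02, 2.5], [-1.34, 4.48], [0, 2.73], [-2.66, 2.66]. Speed limits (rad/s): [2.39, 2.39, 2.79, 3.14, 3.14, 3.14].

## Interface

Orientations are given as a rotation vector (axis times angle).
In Python, from plant import robot gives the robot as it stands.
- The arm moves only by the tool jog_arm, never from a script. Its argument "commands" is a list of rows, each a list of 3 entries, a list of its own where there are three numbers: the shift along the world's x, y, z scaled (see below), then the turn, a rotation vector about the world's x, y, z scaled (see below), then the closure, from -1 (fully open) to 1 (shut), so that 0 is half open. In form: [[[tx, ty, tz], [ax, ay, az], hand], ...]. A call has 1 to 10 rows; each row is the pose to reach, as a shift and turn from the pose measured when the call began, turning the shorter way round; what a row does not reach only later rows make up. The controller multiplies each number of a shift by 0.6 m and each number of a turn by 2 pi rad. A row lasts 1/8 s, in which the tool goes at most 62.5 mm and 10.7 degrees, less where a joint would pass 70% of its speed; a pose out of reach is approached as far as the arm can. A call with a number of a shift or a turn outside -1 to 1 is refused whole. A call with a gripper value outside its range is refused whole. The fingers move at their own pace and stop on an object; "newtons" is the grip in N (left out, the last holds). Time passes only in rows, so rows that repeat a pose let the fingers close. It gives the time, the measured TCP pose, the force and the opening at its end, in the units of the state.
- robot.read_state(): the state, without advancing time (a new reading comes with each control period).
- robot.read_camera(name): name is "scene" or "top"; returns a dict with "pixels" (420x560x3 uint8, red, green, blue), "fovy" (degrees; the focal length in pixels is half the picture's height over the tangent of half this angle, whatever the lens; pixels are square), "cx", "cy" (the principal point, pixels), "rvec" (rotation vector, rad) and "tvec" (3), from world to camera coordinates, as OpenCV has them. Camera axes: x right, y down, z forward; pixel columns grow to the right and rows downward; lengths in m; the calibration is good to about 2 mm. A picture is of the moment at which its call begins. There is no depth.
- robot.close_job(): hands the job in, once; it reports no verdict.
Trained networks look in the newest picture that a camera, given by its name, has taken for a name from the list of things; names that differ only in an ending like _2 or _b are one class to them, and where a whole thing is asked for, a point or a joint stands for the part that bears it (a point fixed in the world has none). Each returns a list of dicts, best first, with "p" (0 to 1); they miss things now and then, are a little off and sometimes report something else, mostly with a low value. They report only what shows in the picture. A call takes as long as a camera call.
- robot.trace(camera, name): "pixels" (420x560 bool, what is visible of it) and "uv" ([column, row] in pixels, amid what is visible of it).
The state is a dict: "t": time; "q": joint angles; "dq": joint speeds; "joint_torque": joint torques, N m; "tool_pos": TCP position; "orientation": TCP orientation; "force": force on the tool from outside, world axes, zero at the start; "wrist_torque": the same for the moment, N m; "opening": finger opening in m.
Only numpy, scipy, OpenCV 4.12 (cv2) and the standard library are available. Lean on these libraries where they do the work, as an engineer would, in place of code of your own. Each camera call takes 0.05 s, during which the arm holds its last target.

## Working session

There is one attempt and no reset: what is moved stays moved. The work goes in short steps, Python scripts to look and compute and a tool call to move; the robot and the scene stay as the last step left them, time stands still between calls to the robot, and variables do not carry over. Pictures are saved under pics/ and viewed, and the job is handed in when it is done.

Besides the shell and the picture viewer there is one more tool, called after "Request:" in YAML: its name, and indented under it one key for each argument. jog_arm: Moves the arm, as the interface text tells. Shifts and turns lie within -1 to 1; 1 stands for 0.6 m of shift or 2 pi rad of turn. Its arguments: {"type":"object","properties":{"commands":{"type":"array"},"newtons":{"type":"number"}},"required":["commands"]}

```bash
ls; mkdir -p pics; cat > h.py <<'E'
from plant import robot
import numpy as np, cv2
def cam(n):
    c=robot.read_camera(n); return c
def K(c):
    h=c["pixels"].shape[0]; f=h/2/np.tan(np.radians(c["fovy"])/2)
    return np.array([[f,0,c["cx"]],[0,f,c["cy"]],[0,0,1]])
def ray(c,uv,z):
    R,_=cv2.Rodrigues(np.array(c["rvec"],float)); t=np.array(c["tvec"],float).ravel()
    d=R.T@np.linalg.inv(K(c))@np.array([uv[0],uv[1],1.]); o=-R.T@t
    return o+d*(z-o[2])/d[2]
def proj(c,P):
    p,_=cv2.projectPoints(np.array(P,float).reshape(-1,3),np.array(c["rvec"],float),np.array(c["tvec"],float),K(c),None)
    return p.reshape(-1,2)
def save(c,n): cv2.imwrite("pics/%s.png"%n,cv2.cvtColor(c["pixels"],cv2.COLOR_RGB2BGR))
E
python3 - <<'E'
from h import *
for n in("scene","top"):
    c=cam(n); save(c,n+"0"); print(n,c["fovy"],c["cx"],c["cy"],c["rvec"],c["tvec"])
    for o in "tray bin mat scoop shelf ball0 jar0 spray tape measure offcut driver".split():
        r=robot.trace(n,o)
        print(o,[(round(d["p"],2),np.round(d["uv"]).tolist(),np.round(ray(c,d["uv"],{"ball0":.015,"jar0":.045}.get(o,0.03)),3).tolist()[:2],int(d["pixels"].sum())) for d in r])
print(robot.read_state())
E
```

```text
pics
scene 47.921917160559815 271.3102078166781 214.20787723827218 [ 2.14042234  0.76057059 -0.33322762] [-0.43007777 -0.22669166  1.46898758]
tray [(0.76, [250.0, 213.0], [0.533, -0.065], 4190), (0.2, [238.0, 204.0], [0.486, -0.056], 28)]
bin [(0.62, [222.0, 200.0], [0.444, -0.069], 62), (0.6, [301.0, 184.0], [0.556, 0.117], 2824), (0.53, [224.0, 208.0], [0.473, -0.091], 59), (0.22, [175.0, 264.0], [0.524, -0.301], 827)]
mat [(0.91, [176.0, 264.0], [0.526, -0.302], 688)]
scoop [(0.87, [192.0, 252.0], [0.524, -0.251], 1089)]
shelf [(0.62, [336.0, 138.0], [0.495, 0.389], 3112)]
ball0 [(0.6, [243.0, 212.0], [0.504, -0.058], 59), (0.56, [234.0, 205.0], [0.469, -0.051], 41), (0.48, [225.0, 200.0], [0.437, -0.052], 47), (0.45, [222.0, 211.0], [0.462, -0.09], 47), (0.4, [245.0, 200.0], [0.476, -0.018], 53)]
jar0 [(0.97, [96.0, 310.0], [0.513, -0.491], 943), (0.95, [148.0, 281.0], [0.529, -0.378], 703), (0.65, [114.0, 260.0], [0.428, -0.385], 700)]
spray [(0.91, [219.0, 275.0], [0.62, -0.264], 1652), (0.31, [225.0, 202.0], [0.457, -0.073], 46)]
tape [(0.73, [223.0, 200.0], [0.447, -0.07], 3
[... 1675 characters left out ...]
 [0.512, -0.247], 796)]
{'t': 1.3, 'q': array([ 1.14359497e+00,  1.30397225e-01,  1.48818109e+00, -1.99392327e-05,
        1.52302894e+00, -8.53976780e-02]), 'dq': array([ 9.19647870e-04, -9.28095984e-05,  3.17366641e-04,  2.11396952e-03,
       -9.45283246e-04,  7.39846377e-04]), 'joint_torque': array([ 1.08478569e-03, -5.59745157e+01, -4.92061150e+01,  7.69869983e-02,
        2.23315676e-02,  7.90794502e-06]), 'tool_pos': array([0.2010977 , 0.56529808, 0.21864728]), 'orientation': array([ 5.34290064e-01,  3.09581019e+00, -3.01094550e-05]), 'force': array([-0.58012817,  0.37526839,  0.44047458]), 'wrist_torque': array([ 0.01269369, -0.02386624,  0.02911527]), 'opening': 0.09304457683345564}
```

View pics/scene0.png

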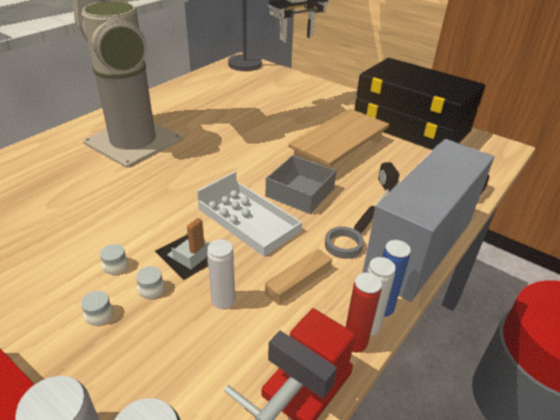

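View pics/top0.png

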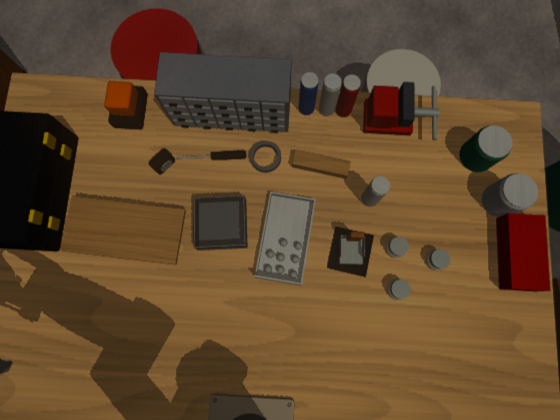

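```bash
python3 - <<'E'
import cv2
a=cv2.imread("pics/top0.png"); cv2.imwrite("pics/topz.png",cv2.resize(a[205:310,235:435],None,fx=4,fy=4,interpolation=cv2.INTER_CUBIC))
b=cv2.imread("pics/scene0.png"); cv2.imwrite("pics/scz.png",cv2.resize(b[170:300,130:310],None,fx=4,fy=4,interpolation=cv2.INTER_CUBIC))
E
```

```text
(no output)
```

View pics/topz.png

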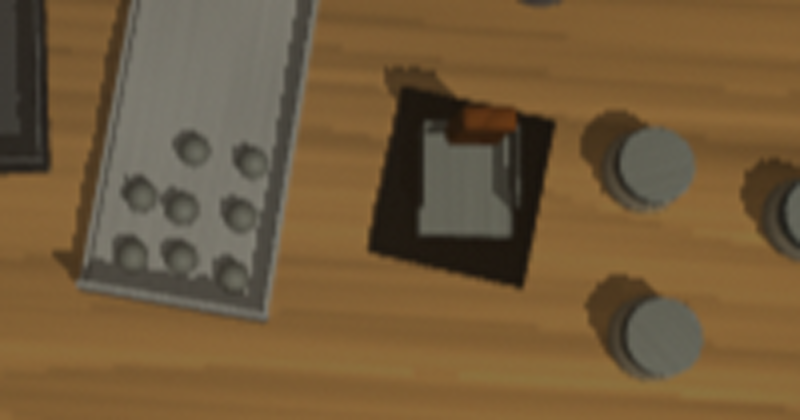

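View pics/scz.png

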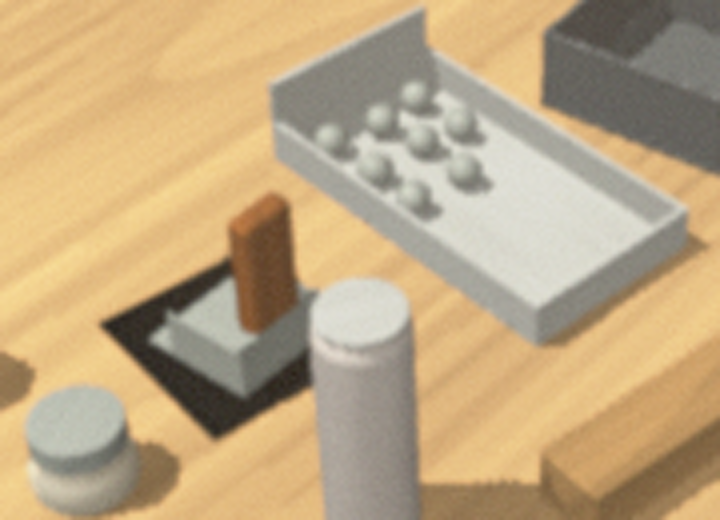

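```bash
cat >> h.py <<'E'
from scipy.optimize import minimize
def box(x0,x1,y0,y1,z0,z1): return np.array([[x,y,z] for x in(x0,x1) for y in(y0,y1) for z in(z0,z1)],float)
def cyl(r,z0,z1):
    a=np.linspace(0,2*np.pi,40,endpoint=False); return np.array([[r*np.cos(t),r*np.sin(t),z] for t in a for z in(z0,z1)])
MODELS={
"tray":[box(-.12,.12,-.064,.064,0,.03),box(-.12,-.116,-.064,.064,0,.06)],
"bin":[box(-.069,.069,-.069,.069,0,.06)],
"mat":[box(-.06,.06,-.055,.055,0,.003)],
"scoop":[box(-.037,.037,-.032,.032,0,.002),box(-.019,.037,-.032,.032,0,.032),box(.03,.037,-.032,.032,0,.036),box(.021,.037,-.018,.018,.03,.11)],
"shelf":[box(-.075,.075,-.155,.155,0.045,.06)],
"jar":[cyl(.029,0,.045)],
}
def sil(c,model,x,y,yaw,z=0,S=4):
    cs,sn=np.cos(yaw),np.sin(yaw); im=np.zeros((420*S,560*S),np.uint8)
    for b in model:
        P=np.c_[x+cs*b[:,0]-sn*b[:,1],y+sn*b[:,0]+cs*b[:,1],b[:,2]+z]
        uv=(proj(c,P)+.5)*S-.5
        h=cv2.convexHull(np.round(uv*16).astype(np.int32))
        cv2.fillConvexPoly(im,h,255,shift=4)
    return cv2.resize(im,(560,420),interpolation=cv2.INTER_AREA)/255.
def fit(cs,masks,model,x0,z=0,symm=False):
    def cost(p):
        s=0
        for c,m in zip(cs,masks):
            r=sil(c,model,p[0],p[1],0 if symm else p[2],z); s+=1-np.minimum(r,m).sum()/np.maximum(r,m).sum()
        return s/len(cs)
    best=None
    n=2 if symm else 3
    x0=np.array(x0[:n],float); d=np.array([.015,.015,.15])[:n]
    for k in range(2):
        sx=np.vstack([x0]+[x0+d[i]*np.eye(n)[i] for i in range(n)])
        r=minimize(cost,x0,method="Nelder-Mead",options=dict(initial_simplex=sx,xatol=2e-4,fatol=1e-4,maxiter=150)); x0=r.x; d=d/3
    return r.x,r.fun
def getmask(n,o,uv=None):
    r=robot.trace(n,o)
    if not r: return None
    if uv is not None: r=sorted(r,key=lambda d:np.hypot(*(np.array(d["uv"])-uv)))
    return r[0]["pixels"].astype(float)
E
python3 - <<'E'
from h import *
C={n:cam(n) for n in("scene","top")}
init={"tray":(.52,-.05,-.2),"bin":(.555,.115,0),"scoop":(.5,-.25,-.2),"shelf":(.5,.39,-.1)}
for o,x0 in init.items():
    ms={}
    for n in C: ms[n]=getmask(n,o,proj(C[n],[x0[0],x0[1],.03])[0])
    for sel in (["scene"],["top"],["scene","top"]):
        x,f=fit([C[n] for n in sel],[ms[n] for n in sel],MODELS[o],x0); print(o,sel,np.round(x,4),round(f,3))
    np.save("m_%s.npy"%o,x)
for j,x0 in enumerate([(.41,-.375),(.52,-.365),(.50,-.47)]):
    ms={n:getmask(n,"jar0",proj(C[n],[x0[0],x0[1],.03])[0]) for n in C}
    for sel in (["scene"],["top"],["scene","top"]):
        x,f=fit([C[n] for n in sel],[ms[n] for n in sel],MODELS["jar"],x0,symm=True); print("jar",j,sel,np.round(x,4),round(f,3))
# mat: union
ms={n:np.maximum(getmask(n,"mat"),getmask(n,"scoop",proj(C[n],[.51,-.25,.03])[0])) for n in C}
sc=np.load("m_scoop.npy")
for n in C: cv2.imwrite(f"pics/matmask_{n}.png",ms[n]*255)
E
```

```text
tray ['scene'] [ 0.5241 -0.0597 -0.1122] 0.117
tray ['top'] [ 0.5234 -0.0622 -0.1145] 0.132
tray ['scene', 'top'] [ 0.5242 -0.061  -0.1118] 0.131
bin ['scene'] [0.5536 0.1202 0.1086] 0.025
bin ['top'] [0.5524 0.1158 0.131 ] 0.055
bin ['scene', 'top'] [0.5533 0.1185 0.102 ] 0.047
scoop ['scene'] [ 0.5009 -0.2425  0.0613] 0.084
scoop ['top'] [ 0.5007 -0.2458  0.0192] 0.059
scoop ['scene', 'top'] [ 0.5017 -0.2441  0.0754] 0.089
shelf ['scene'] [ 0.5169  0.3693 -0.0645] 0.063
shelf ['top'] [ 0.5134  0.3721 -0.0622] 0.035
shelf ['scene', 'top'] [ 0.5144  0.3707 -0.0658] 0.054
jar 0 ['scene'] [ 0.4016 -0.3704] 0.114
jar 0 ['top'] [ 0.4022 -0.372 ] 0.229
jar 0 ['scene', 'top'] [ 0.4021 -0.3706] 0.171
jar 1 ['scene'] [ 0.52  -0.365] 1.0
jar 1 ['top'] [ 0.5145 -0.3673] 0.115
jar 1 ['scene', 'top'] [ 0.5146 -0.3673] 0.557
jar 2 ['scene'] [ 0.4881 -0.4752] 0.191
jar 2 ['top'] [ 0.4879 -0.4761] 0.165
jar 2 ['scene', 'top'] [ 0.4879 -0.4761] 0.179Traceback (most recent call last):
  File "<stdin>", line 15, in <module>
TypeError: '>=' not supported between instances of 'NoneType' and 'float'
```

```bash
cat >> h.py <<'E'
def wire(img,c,model,p,S,off,col,z=0):
    x,y,yaw=p[0],p[1],(p[2] if len(p)>2 else 0); cs,sn=np.cos(yaw),np.sin(yaw)
    for b in model:
        P=np.c_[x+cs*b[:,0]-sn*b[:,1],y+sn*b[:,0]+cs*b[:,1],b[:,2]+z]
        uv=((proj(c,P)-off+.5)*S).astype(int)
        if len(b)==8:
            for i in range(8):
                for j in range(i):
                    if bin(i^j).count("1")==1: cv2.line(img,tuple(map(int,uv[i])),tuple(map(int,uv[j])),col,1)
        else:
            for q in uv: cv2.circle(img,tuple(map(int,q)),1,col,-1)
def over(c,name,items,u0,u1,v0,v1,S=4):
    im=cv2.cvtColor(c["pixels"],cv2.COLOR_RGB2BGR)[v0:v1,u0:u1]; im=cv2.resize(im,None,fx=S,fy=S,interpolation=cv2.INTER_CUBIC)
    cols=[(0,0,255),(0,255,0),(255,0,0),(0,255,255),(255,0,255),(255,255,0)]
    for i,(m,p,z) in enumerate(items): wire(im,c,MODELS[m],p,S,np.array([u0,v0]),cols[i%6],z)
    cv2.imwrite("pics/%s.png"%name,im)
E
python3 - <<'E'
from h import *
C={n:cam(n) for n in("scene","top")}
it=[("tray",(.5242,-.061,-.1122),0),("scoop",(.5010,-.2441,-.05),.003),("bin",(.5533,.1185,.11),0),("jar",(.4021,-.3706),0),("mat",(.495,-.244,-.2),0)]
over(C["top"],"ot",it,235,425,205,310)
over(C["scene"],"os",it,130,310,170,300)
for n in C:
    r=robot.trace(n,"jar0"); print(n,[(round(d["p"],2),np.round(d["uv"])) for d in r])
E
```

```text
scene [(0.93, array([ 99., 308.])), (0.74, array([114., 256.])), (0.67, array([152., 282.]))]
top [(0.73, array([320., 162.])), (0.66, array([398., 246.])), (0.65, array([437., 260.])), (0.6, array([398., 286.]))]
```

View pics/ot.png

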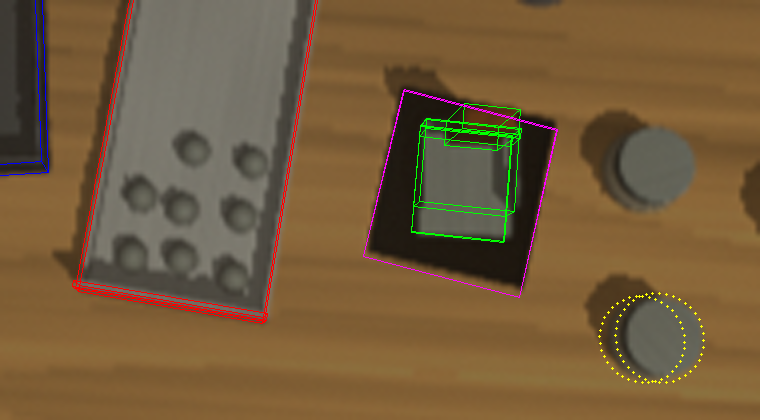

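View pics/os.png

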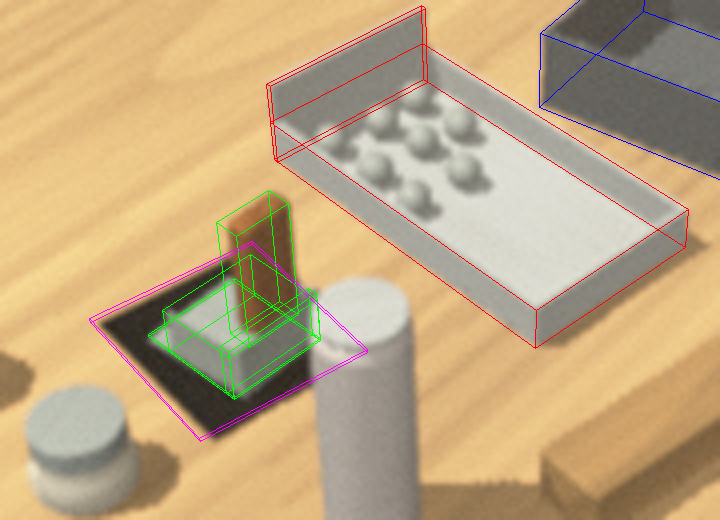

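```bash
python3 - <<'E'
from h import *
C={n:cam(n) for n in("scene","top")}
x0=(.505,-.246,.06)
ms={n:getmask(n,"scoop",proj(C[n],[.51,-.25,.03])[0]) for n in C}
for sel in (["scene"],["top"],["scene","top"]):
    x,f=fit([C[n] for n in sel],[ms[n] for n in sel],MODELS["scoop"],x0,z=.003); print(sel,np.round(x,4),round(f,3))
# mat by darkness, top
out={}
for n in C:
    m=getmask(n,"mat"); print(n,m.sum())
    px=C[n]["pixels"].max(2)
    d=((px<70)&(cv2.dilate(m,np.ones((9,9)))>0)).astype(float)
    full=np.maximum(d,ms[n]); out[n]=full
    def cost(p):
        r=sil(C[n],MODELS["mat"],*p); s=np.maximum(r,sil(C[n],MODELS["scoop"],x[0],x[1],x[2],.003)); 
        return 1-np.minimum(s,full).sum()/np.maximum(s,full).sum()
    y=np.array([.5,-.243,-.2])
    for d0 in (.01,.004): 
        r=minimize(cost,y,method="Nelder-Mead",options=dict(initial_simplex=np.vstack([y,y+[d0,0,0],y+[0,d0,0],y+[0,0,d0*8]]))); y=r.x
    print("mat",n,np.round(y,4),r.fun)
it=[("scoop",x,.003),("mat",y,0)]
over(C["top"],"ot2",it,300,425,205,310,6)
over(C["scene"],"os2",it,130,240,200,300,6)
for j,(x0,cn) in enumerate([((.402,-.371),0),((.515,-.367),0),((.488,-.476),0)]):
    ms={n:getmask(n,"jar0",proj(C[n],[x0[0],x0[1],.025])[0]) for n in C}
    for sel in (["scene"],["top"]):
        try:
            xx,f=fit([C[n] for n in sel],[ms[n] for n in sel],MODELS["jar"],x0,symm=True); print("jar",j,sel,np.round(xx,4),round(f,3))
        except Exception as e: print(j,sel,e)
E
```

```text
['scene'] [ 0.5045 -0.2448  0.0093] 0.128
['top'] [ 5.013e-01 -2.455e-01  1.000e-04] 0.039
['scene', 'top'] [ 0.5021 -0.245   0.0313] 0.094
scene 744.0
mat scene [ 0.4955 -0.2376 -0.1812] 0.23654264333748642
top 934.0
mat top [ 0.5008 -0.2444 -0.1734] 0.032121438693025195
jar 0 ['scene'] [ 0.4014 -0.3704] 0.156
jar 0 ['top'] [ 0.4002 -0.3727] 0.167
jar 1 ['scene'] [ 0.5161 -0.3653] 0.155
jar 1 ['top'] [ 0.5138 -0.3671] 0.131
jar 2 ['scene'] [ 0.4875 -0.4757] 0.17
jar 2 ['top'] [ 0.4859 -0.4774] 0.136
```

View pics/ot2.png

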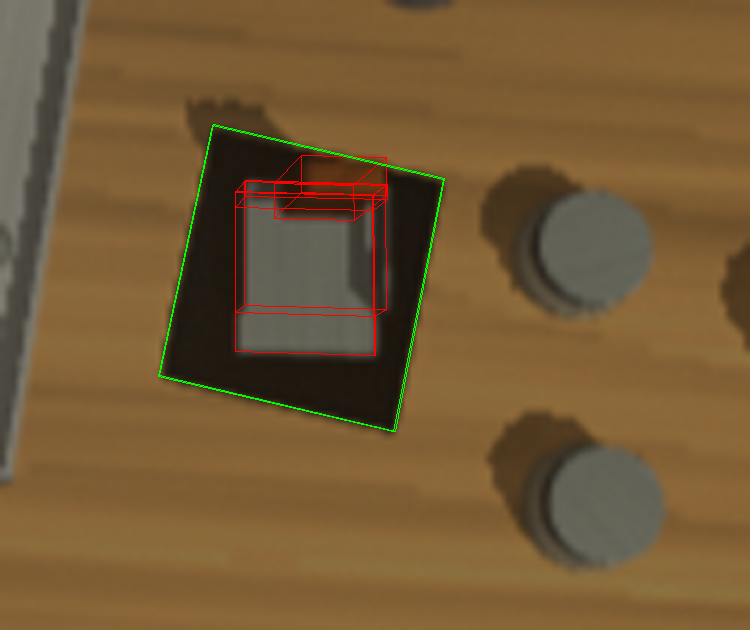

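View pics/os2.png

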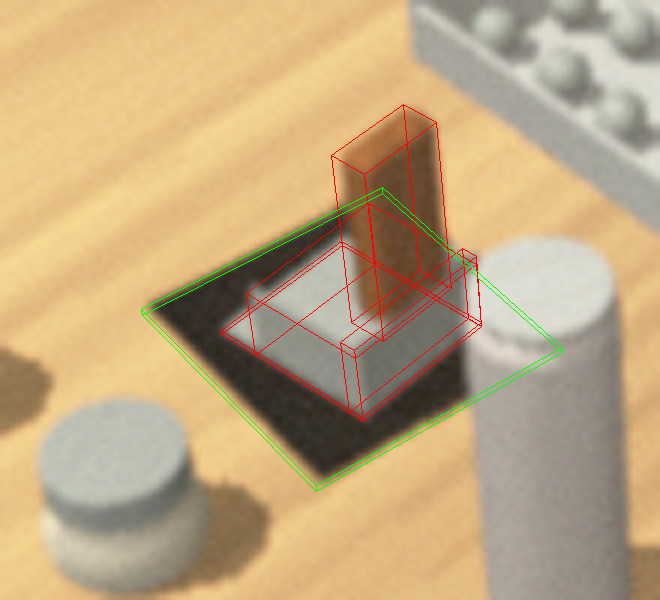

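```bash
cat >> h.py <<'E'
from scipy.spatial.transform import Rotation as Rn
R0=np.array([[0,1,0],[1,0,0],[0,0,-1.]])
def Rt(psi,phi=0): return Rn.from_euler("z",psi).as_matrix()@Rn.from_euler("y",phi).as_matrix()@R0
def cmd(pos,R,st=None):
    st=st or robot.read_state()
    Rc=Rn.from_rotvec(st["orientation"]).as_matrix()
    w=Rn.from_matrix(R@Rc.T).as_rotvec()
    d=np.array(pos)-st["tool_pos"]
    return np.round(d/.6,4).tolist(),np.round(w/2/np.pi,4).tolist(), "mm",np.round(d*1000,1).tolist(),"deg",round(float(np.degrees(np.linalg.norm(w))),1)
def sctcp(p,psi,phi,off): # scoop origin pose -> tcp
    M=Rn.from_euler("z",psi).as_matrix()@Rn.from_euler("y",phi).as_matrix()
    return np.array(p)+M@np.array(off)
MODELS["spray"]=[cyl(.025,0,.15)]
E
python3 - <<'E'
from h import *
C={n:cam(n) for n in("scene","top")}
x0=(.63,-.28)
ms={n:getmask(n,"spray",proj(C[n],[x0[0],x0[1],.075])[0]) for n in C}
for sel in (["scene"],["top"],["scene","top"]):
    x,f=fit([C[n] for n in sel],[ms[n] for n in sel],MODELS["spray"],x0,symm=True); print(sel,np.round(x,4),f)
for n in ("scene","top"):
  print(n,[np.round(ray(C[n],d["uv"],.015),3)[:2].tolist() for d in robot.trace(n,"ball0")])
print(cmd([.37,.16,.26],Rt(.7)))
E
```

```text
['scene'] [ 0.6528 -0.2908] 0.06484271504591688
['top'] [ 0.6507 -0.2934] 0.06691624064097601
['scene', 'top'] [ 0.6532 -0.2929] 0.09190197146731183
scene [[0.432, -0.089], [0.484, -0.021], [0.434, -0.017], [0.468, -0.093]]
top [[0.467, -0.051], [0.501, -0.104], [0.476, -0.025], [0.427, -0.091], [0.462, -0.092], [0.508, -0.059], [0.439, -0.021]]
([0.2815, -0.6755, 0.0689], [-0.0, 0.0, -0.0842], 'mm', [168.9, -405.3, 41.4], 'deg', 30.3)
```

Request:
jog_arm:
  commands:
    - [[0.28,-0.675,0.07],[0,0,-0.084],-1]
    - [[0.28,-0.675,0.07],[0,0,-0.084],-1]
    - [[0.28,-0.675,0.07],[0,0,-0.084],-1]
    - [[0.28,-0.675,0.07],[0,0,-0.084],-1]
    - [[0.28,-0.675,0.07],[0,0,-0.084],-1]
    - [[0.28,-0.675,0.07],[0,0,-0.084],-1]
    - [[0.28,-0.675,0.07],[0,0,-0.084],-1]
    - [[0.28,-0.675,0.07],[0,0,-0.084],-1]
  newtons: 60

```text
t: 4.4
tool_pos: [0.3707, 0.1568, 0.2614]
orientation: [1.333, 2.843, 0.001]
force: [0.2, 0.3, -0.8]
opening: 0.093
```

```bash
python3 - <<'E'
from h import *
p=sctcp([.5025,-.245,.003],.04,0,[.029,0,.073]); print(p)
p[2]=.24; print(cmd(p,Rt(.04))); s=robot.read_state(); print(s["t"],s["tool_pos"],s["q"])
E
```

```text
[ 0.5314768  -0.24384031  0.076     ]
([0.2679, -0.6677, -0.0357], [0.0002, 0.0003, -0.1041], 'mm', [160.7, -400.6, -21.4], 'deg', 37.5)
4.4 [0.37073207 0.1567687  0.26144029] [ 2.73403120e-01 -4.42529669e-01  1.92536783e+00 -9.44872114e-04
  1.65695852e+00 -4.20729381e-01]
```

Request:
jog_arm:
  commands:
    - [[0.268,-0.668,-0.036],[0,0,-0.104],-1]
    - [[0.268,-0.668,-0.036],[0,0,-0.104],-1]
    - [[0.268,-0.668,-0.036],[0,0,-0.104],-1]
    - [[0.268,-0.668,-0.036],[0,0,-0.104],-1]
    - [[0.268,-0.668,-0.036],[0,0,-0.104],-1]
    - [[0.268,-0.668,-0.036],[0,0,-0.104],-1]
    - [[0.268,-0.668,-0.036],[0,0,-0.104],-1]
    - [[0.268,-0.668,-0.036],[0,0,-0.104],-1]
    - [[0.268,-0.668,-0.036],[0,0,-0.104],-1]

```text
t: 5.52
tool_pos: [0.5318, -0.2427, 0.2392]
orientation: [2.175, 2.266, 0.0]
force: [-0.2, 1.0, 0.2]
opening: 0.0928
```

```bash
python3 - <<'E'
from h import *
C={n:cam(n) for n in("scene","top")}
for n in C: save(C[n],n+"1")
p=[.5315,-.244,.076]; print(cmd(p,Rt(.04))); s=robot.read_state(); print(s["t"],s["tool_pos"],s["q"])
it=[("scoop",(.5025,-.245,.04),.003)]
over(C["scene"],"os3",it,110,270,150,300,4)
over(C["top"],"ot3",it,280,440,170,320,4)
E
```

```text
([-0.0006, -0.0029, -0.2739], [0.0002, 0.0003, -0.0004], 'mm', [-0.4, -1.7, -164.4], 'deg', 0.2)
5.625 [ 0.53188405 -0.24225229  0.24035659] [-5.14930673e-01  7.77635622e-02  1.50509775e+00 -2.63216101e-04
  1.55627832e+00 -5.57353379e-01]
```

View pics/os3.png

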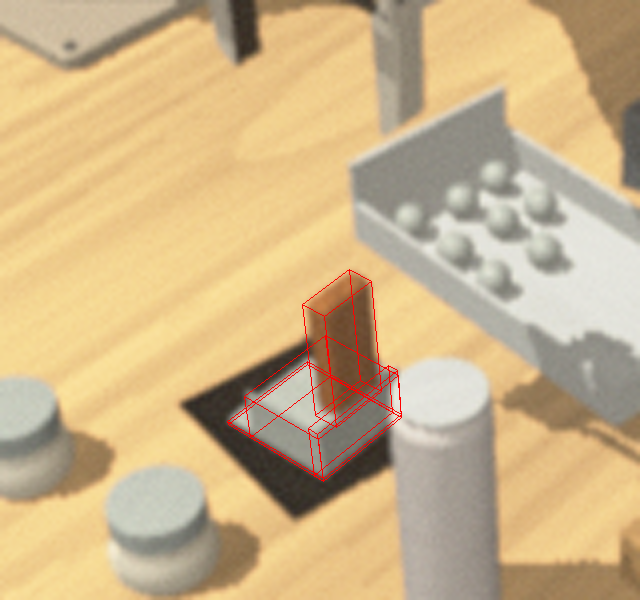

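View pics/ot3.png

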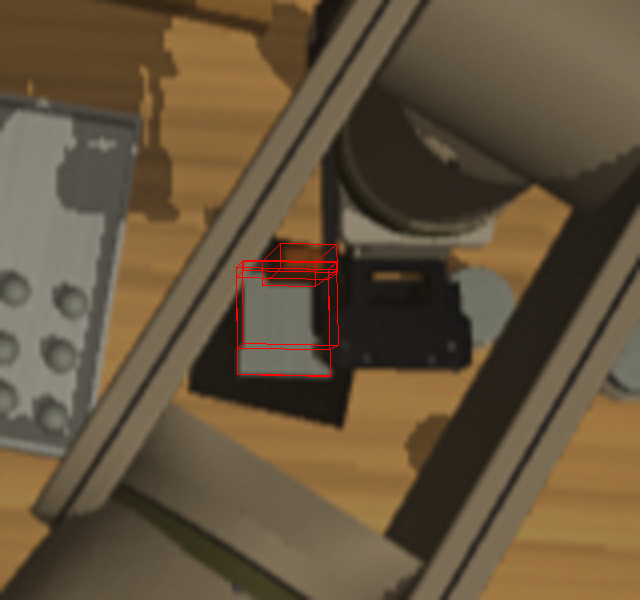

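Request:
jog_arm:
  commands:
    - [[0,-0.003,-0.1],[0,0,0],-1]
    - [[0,-0.003,-0.2],[0,0,0],-1]
    - [[0,-0.003,-0.274],[0,0,0],-1]
    - [[0,-0.003,-0.274],[0,0,0],-1]
    - [[0,-0.003,-0.274],[0,0,0],-1]
    - [[0,-0.003,-0.274],[0,0,0],1]
    - [[0,-0.003,-0.274],[0,0,0],1]
    - [[0,-0.003,-0.274],[0,0,0],1]
    - [[0,-0.003,-0.274],[0,0,0],1]
    - [[0,-0.003,-0.274],[0,0,0],1]

```text
t: 6.88
tool_pos: [0.5318, -0.2441, 0.0759]
orientation: [2.172, 2.266, 0.0]
force: [0.3, -0.6, 0.7]
opening: 0.0477
```

Request:
jog_arm:
  commands:
    - [[0,0,0],[0,0,0],1]
    - [[0,0,0],[0,0,0],1]
    - [[0,0,0],[0,0,0],1]

```text
t: 7.25
tool_pos: [0.5318, -0.2441, 0.0758]
orientation: [2.172, 2.266, 0.0]
force: [0.5, -0.2, 0.2]
opening: 0.0177
```

```bash
python3 - <<'E'
from h import *
c=cam("scene"); s=robot.read_state(); print(s["tool_pos"],s["force"],s["opening"],s["q"])
it=[("scoop",(s["tool_pos"][0]-.029,s["tool_pos"][1],.04),.003)]
over(c,"os4",it,110,270,150,300,4)
E
```

```text
[ 0.53178958 -0.24406018  0.07587158] [ 0.81243674  0.52224685 -1.38743175] 0.015196283747410192 [-5.17726601e-01  2.00157198e-01  1.67871207e+00 -2.48765307e-04
  1.26052281e+00 -5.59944361e-01]
```

View pics/os4.png

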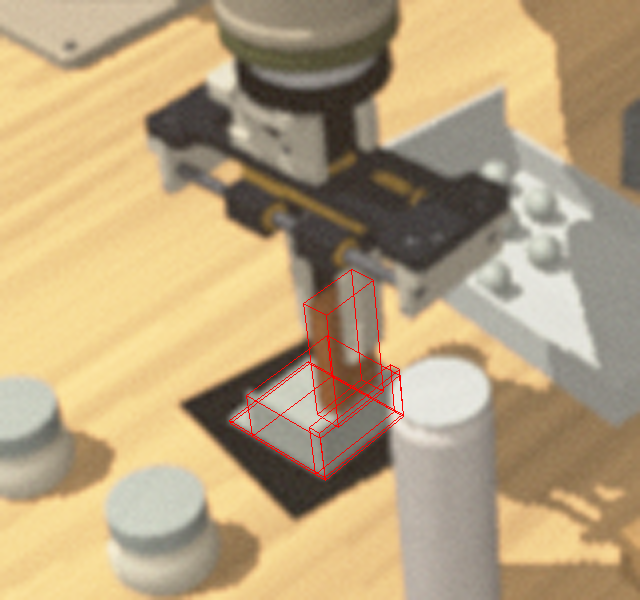

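```bash
cat >> h.py <<'E'
T0=np.array([.5242,-.061]); TY=-.112
def trayw(tx,ty):
    return T0+np.array([np.cos(TY)*tx-np.sin(TY)*ty,np.sin(TY)*tx+np.cos(TY)*ty])
OFF=[.029,0,.073]
def st(tx,ty,z,phi=0): # tcp for scoop in tray
    return sctcp([*trayw(tx,ty),z],TY,phi,OFF)
E
python3 - <<'E'
from h import *
p=st(.060,-.02,.127);print(p,cmd(p,Rt(TY)))
p=st(.060,-.02,.005);print(p)
p=st(-.077,-.02,.005);print(p)
E
```

```text
[ 0.61040706 -0.09082186  0.2       ] ([0.131, 0.2554, 0.2069], [0.0002, 0.0003, -0.0246], 'mm', [78.6, 153.2, 124.1], 'deg', 8.8)
[ 0.61040706 -0.09082186  0.078     ]
[ 0.47426542 -0.07550992  0.078     ]
```

Request:
jog_arm:
  commands:
    - [[0,0,0.08],[0,0,0],1]
    - [[0,0,0.15],[0,0,0],1]
    - [[0,0,0.207],[0,0,0],1]
    - [[0.04,0.09,0.207],[0,0,-0.008],1]
    - [[0.09,0.18,0.207],[0,0,-0.016],1]
    - [[0.131,0.255,0.207],[0,0,-0.0246],1]
    - [[0.131,0.255,0.207],[0,0,-0.0246],1]
    - [[0.131,0.255,0.207],[0,0,-0.0246],1]

```text
t: 8.3
tool_pos: [0.61, -0.0913, 0.1996]
orientation: [2.34, 2.094, -0.001]
force: [0.4, -0.6, -2.0]
opening: 0.0152
```

```bash
python3 - <<'E'
from h import *
c=cam("scene"); s=robot.read_state(); print(s["tool_pos"],s["force"],s["opening"],s["q"])
p=s["tool_pos"]
o=p-Rn.from_euler("z",TY).as_matrix()@np.array(OFF)
over(c,"os5",[("scoop",(o[0],o[1],TY),o[2])],170,340,80,240,4)
print(cmd(st(.060,-.02,.005),Rt(TY)))
E
```

```text
[ 0.60983689 -0.09189167  0.1996515 ] [ 0.06828707 -0.46166992 -1.74311522] 0.01574037454630793 [-0.23165617  0.18311016  1.46456639 -0.00166008  1.4928541  -0.1192    ]
([0.001, 0.0018, -0.2028], [0.0003, 0.0001, 0.0001], 'mm', [0.6, 1.1, -121.7], 'deg', 0.1)
```

View pics/os5.png

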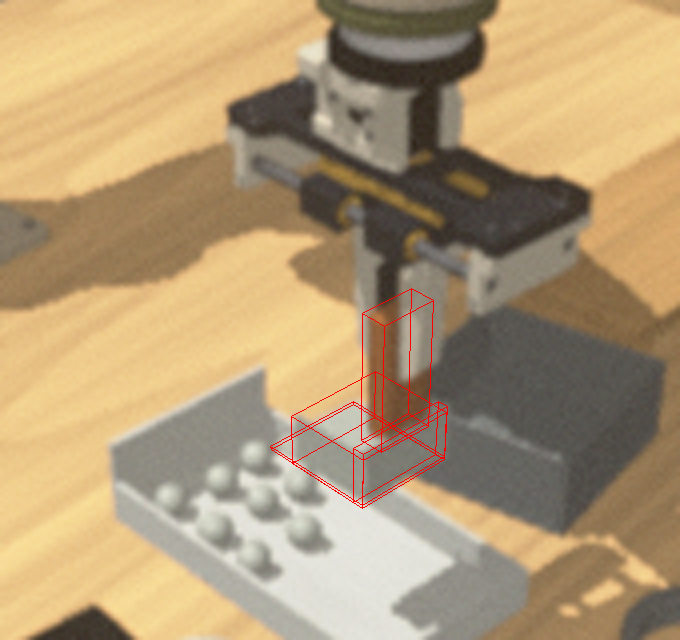

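Request:
jog_arm:
  commands:
    - [[0.001,0.002,-0.08],[0,0,0],1]
    - [[0.001,0.002,-0.15],[0,0,0],1]
    - [[0.001,0.002,-0.19],[0,0,0],1]
    - [[0.001,0.002,-0.203],[0,0,0],1]
    - [[0.001,0.002,-0.203],[0,0,0],1]
    - [[0.001,0.002,-0.203],[0,0,0],1]

```text
t: 9.1
tool_pos: [0.611, -0.0917, 0.079]
orientation: [2.341, 2.09, 0.0]
force: [-0.3, -0.2, -1.7]
opening: 0.0155
```

```bash
python3 - <<'E'
from h import *
s=robot.read_state(); print(s["tool_pos"],s["force"],s["opening"])
print(cmd(st(-.008,-.02,.005),Rt(TY)))
print(cmd(st(-.077,-.02,.005),Rt(TY)))
E
```

```text
[ 0.61103596 -0.09166686  0.07900164] [-0.30412571 -0.23870219 -1.66803843] 0.015486955076982487
([-0.1137, 0.0141, -0.0017], [0.0004, 0.0004, 0.0002], 'mm', [-68.2, 8.4, -1.0], 'deg', 0.2)
([-0.228, 0.0269, -0.0017], [0.0004, 0.0004, 0.0002], 'mm', [-136.8, 16.2, -1.0], 'deg', 0.2)
```

Request:
jog_arm:
  commands:
    - [[0,0,-0.0035],[0,0,0],1]
    - [[-0.012,0.0015,-0.0035],[0,0,0],1]
    - [[-0.024,0.003,-0.0035],[0,0,0],1]
    - [[-0.036,0.0044,-0.0035],[0,0,0],1]
    - [[-0.048,0.0058,-0.0035],[0,0,0],1]
    - [[-0.06,0.0073,-0.0035],[0,0,0],1]
    - [[-0.073,0.009,-0.0035],[0,0,0],1]
    - [[-0.087,0.0106,-0.0035],[0,0,0],1]
    - [[-0.1,0.012,-0.0035],[0,0,0],1]
    - [[-0.114,0.014,-0.0035],[0,0,0],1]

```text
t: 10.35
tool_pos: [0.5422, -0.0832, 0.0769]
orientation: [2.341, 2.09, 0.001]
force: [1.0, 0.6, -0.8]
opening: 0.0159
```

```bash
python3 - <<'E'
from h import *
c=cam("scene"); s=robot.read_state(); print(s["tool_pos"],s["force"],s["opening"])
over(c,"os6",[],190,310,150,250,6)
print(cmd(st(-.077,-.02,.004),Rt(TY)))
E
```

```text
[ 0.54153492 -0.08310616  0.07693211] [ 1.28984863 -0.4940202  -1.23979572] 0.01558188174697628
([-0.1121, 0.0127, 0.0001], [0.0004, 0.0003, 0.0002], 'mm', [-67.3, 7.6, 0.1], 'deg', 0.2)
```

View pics/os6.png

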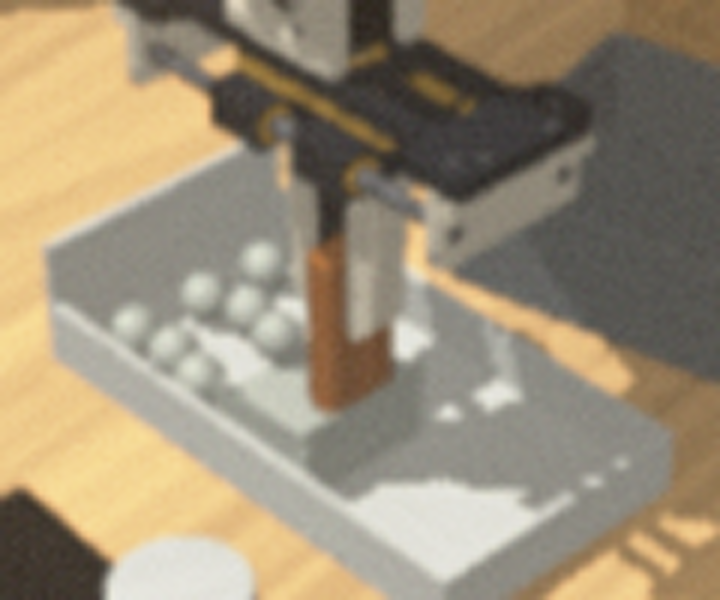

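Request:
jog_arm:
  commands:
    - [[-0.012,0.0014,-0.001],[0,0,0],1]
    - [[-0.024,0.0028,-0.001],[0,0,0],1]
    - [[-0.036,0.0042,-0.001],[0,0,0],1]
    - [[-0.048,0.0055,-0.001],[0,0,0],1]
    - [[-0.06,0.007,-0.001],[0,0,0],1]
    - [[-0.072,0.0082,-0.001],[0,0,0],1]
    - [[-0.083,0.0095,-0.001],[0,0,0],1]
    - [[-0.094,0.0107,-0.001],[0,0,0],1]

```text
t: 11.4
tool_pos: [0.4882, -0.0781, 0.0781]
orientation: [2.335, 2.086, 0.006]
force: [7.5, -3.4, -4.0]
opening: 0.0155
```

```bash
python3 - <<'E'
from h import *
c=cam("scene"); s=robot.read_state(); print(s["tool_pos"],s["force"],s["opening"])
over(c,"os7",[],190,310,150,250,6)
print(cmd(st(-.077,-.02,.004),Rt(TY)))
E
```

```text
[ 0.48706961 -0.07785592  0.07758531] [11.42670989 -4.23634781 -0.29404092] 0.015251229804425472
([-0.0213, 0.0039, -0.001], [0.0008, 0.0013, 0.0001], 'mm', [-12.8, 2.3, -0.6], 'deg', 0.6)
```

View pics/os7.png

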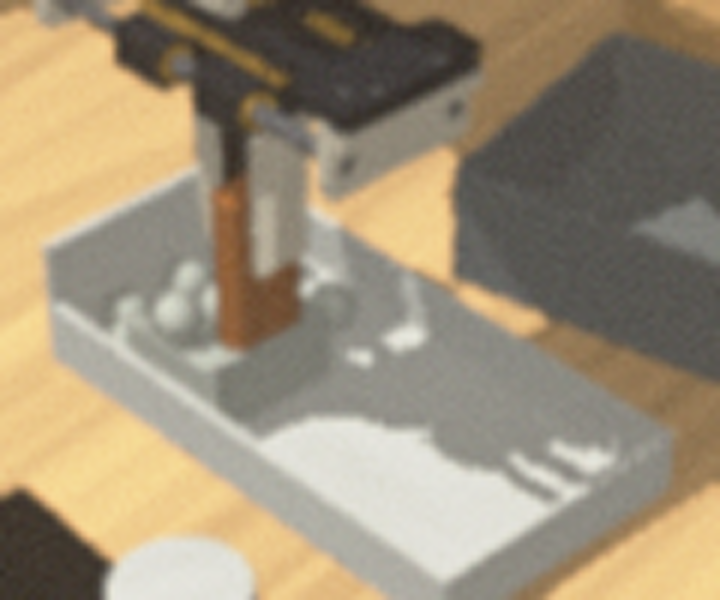

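Request:
jog_arm:
  commands:
    - [[-0.006,0.001,-0.001],[0,0,0],1]
    - [[-0.012,0.002,-0.001],[0,0,0],1]
    - [[-0.018,0.003,-0.001],[0,0,0],1]
    - [[-0.021,0.0035,-0.001],[0,0,0],1]

```text
t: 11.95
tool_pos: [0.4809, -0.0773, 0.0802]
orientation: [2.326, 2.078, 0.019]
force: [20.4, -4.7, -8.4]
opening: 0.0158
```

```bash
python3 - <<'E'
from h import *
c=cam("scene"); s=robot.read_state(); print(s["tool_pos"],s["force"],s["opening"])
over(c,"os8",[],190,310,150,250,6)
c=cam("top"); over(c,"ot8",[],230,330,200,300,6)
print(cmd(st(-.077,-.02,.004),Rt(TY)))
E
```

```text
[ 0.47850717 -0.07696405  0.07914336] [ 2.20540667  0.67334298 -2.04686613] 0.015879245600605628
([-0.002, 0.0011, -0.0011], [0.001, 0.0018, 0.0001], 'mm', [-1.2, 0.7, -0.6], 'deg', 0.7)
```

View pics/os8.png

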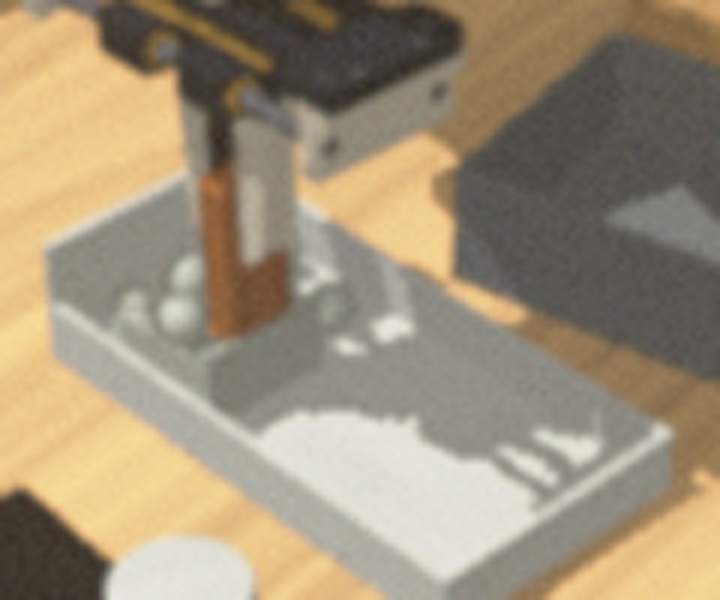

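View pics/ot8.png

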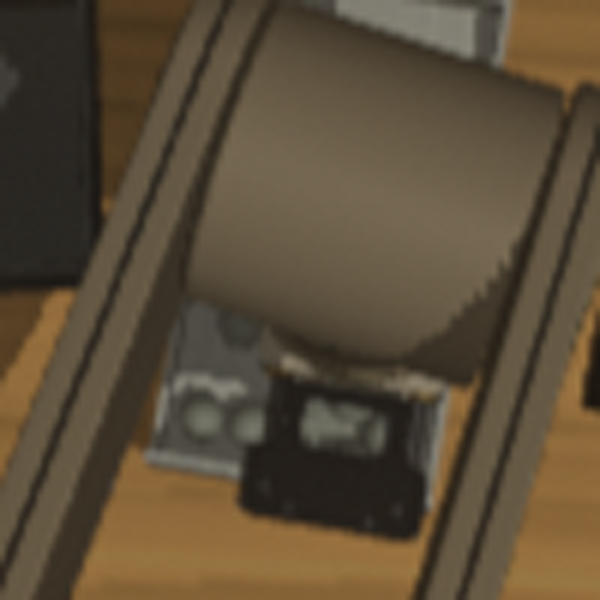

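```bash
python3 - <<'E'
from h import *
for ph,z,tx in((12,.0045,-.0765),(25,.0045,-.0765),(25,.06,-.074),(25,.11,-.072)):
    f=np.radians(ph); print(ph,cmd(st(tx,-.02,z+.037*np.sin(f),f),Rt(TY,f)))
E
```

```text
12 ([0.0229, -0.0017, -0.0001], [0.0047, 0.0349, 0.0], 'mm', [13.7, -1.0, -0.1], 'deg', 12.7)
25 ([0.0454, -0.0042, -0.006], [0.0087, 0.0708, -0.0001], 'mm', [27.2, -2.5, -3.6], 'deg', 25.7)
25 ([0.0495, -0.0047, 0.0865], [0.0087, 0.0708, -0.0001], 'mm', [29.7, -2.8, 51.9], 'deg', 25.7)
25 ([0.0528, -0.0051, 0.1698], [0.0087, 0.0708, -0.0001], 'mm', [31.7, -3.0, 101.9], 'deg', 25.7)
```

Request:
jog_arm:
  commands:
    - [[0.0115,-0.001,0.001],[0.0024,0.0175,0],1]
    - [[0.0229,-0.0017,0.001],[0.0047,0.035,0],1]
    - [[0.034,-0.003,-0.001],[0.0067,0.053,0],1]
    - [[0.0454,-0.0042,-0.004],[0.0087,0.0708,0],1]
    - [[0.0454,-0.0042,-0.004],[0.0087,0.0708,0],1]
    - [[0.046,-0.0043,0.02],[0.0087,0.0708,0],1]
    - [[0.048,-0.0045,0.05],[0.0087,0.0708,0],1]
    - [[0.05,-0.0047,0.09],[0.0087,0.0708,0],1]
    - [[0.0528,-0.0051,0.17],[0.0087,0.0708,0],1]
    - [[0.0528,-0.0051,0.17],[0.0087,0.0708,0],1]

```text
t: 13.3
tool_pos: [0.5096, -0.0798, 0.1858]
orientation: [-2.085, -1.864, 0.404]
force: [0.7, -0.8, -3.2]
opening: 0.0155
```

```bash
python3 - <<'E'
from h import *
c=cam("scene"); s=robot.read_state(); print(s["tool_pos"],s["force"],s["opening"])
over(c,"os9",[],170,320,110,250,5)
f=np.radians(25)
# bin carry pose
M=lambda ps,ph:Rn.from_euler("zy",[ps,ph]).as_matrix()
for ps,ph,x,y,z in((-.0,25,.58,.1185,.15),(0,-20,.57,.1185,.14),(0,-60,.57,.1185,.11)):
    f=np.radians(ph); p=sctcp([x,y,z],ps,f,OFF); print(ph,p,cmd(p,Rt(ps,f)))
E
```

```text
[ 0.50857271 -0.07961201  0.18309427] [ 0.34789715  0.34570218 -4.32412107] 0.015638782895610465
25 [0.63713406 0.1185     0.20390454] ([0.2143, 0.3302, 0.0347], [0.0002, 0.0011, 0.0178], 'mm', [128.6, 198.1, 20.8], 'deg', 6.4)
-20 [0.57228362 0.1185     0.21851615] ([0.1062, 0.3302, 0.059], [-0.0068, -0.1237, 0.0169], 'mm', [63.7, 198.1, 35.4], 'deg', 45.0)
-60 [0.52128015 0.1185     0.17161474] ([0.0212, 0.3302, -0.0191], [-0.013, -0.2347, 0.0145], 'mm', [12.7, 198.1, -11.5], 'deg', 84.8)
```

View pics/os9.png

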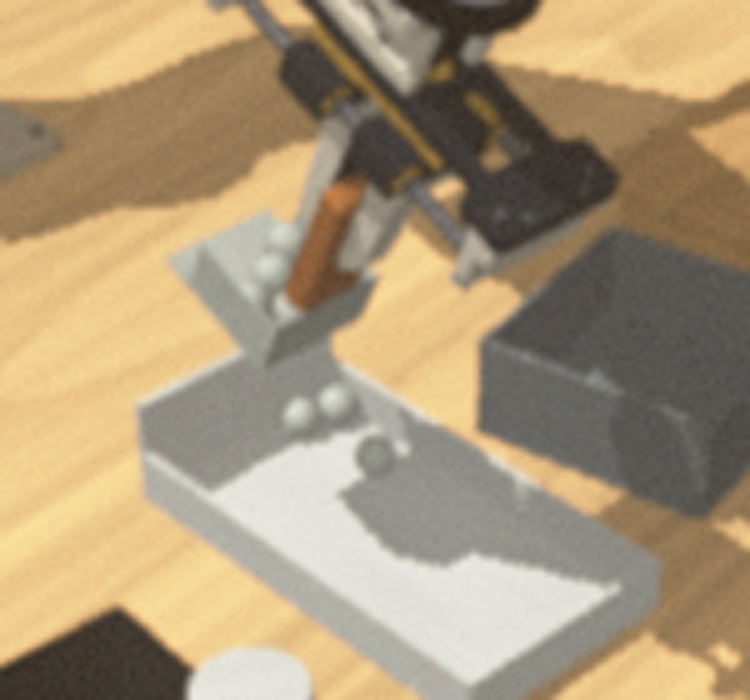

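Request:
jog_arm:
  commands:
    - [[0.015,0.025,0.02],[0,0,0.003],1]
    - [[0.05,0.08,0.034],[0,0,0.006],1]
    - [[0.09,0.14,0.034],[0,0,0.01],1]
    - [[0.13,0.2,0.034],[0,0,0.014],1]
    - [[0.17,0.26,0.034],[0,0,0.0178],1]
    - [[0.2,0.31,0.034],[0,0,0.0178],1]
    - [[0.214,0.33,0.034],[0,0,0.0178],1]
    - [[0.214,0.33,0.034],[0,0,0.0178],1]
    - [[0.214,0.33,0.034],[0,0,0.0178],1]

```text
t: 14.48
tool_pos: [0.6364, 0.1183, 0.203]
orientation: [-1.984, -1.984, 0.435]
force: [0.6, 0.4, -4.1]
opening: 0.0159
```

```bash
python3 - <<'E'
from h import *
c=cam("scene"); s=robot.read_state(); print(s["tool_pos"],s["force"],s["opening"],s["q"])
over(c,"os10",[],210,360,90,230,5)
for ps,ph,x,y,z in((0,0,.572,.1185,.11),(0,-20,.575,.1185,.09),(0,-40,.572,.1185,.085),(0,-65,.57,.1185,.085)):
    f=np.radians(ph); p=sctcp([x,y,z],ps,f,OFF); print(ph,p,cmd(p,Rt(ps,f)))
E
```

```text
[0.63652445 0.11797524 0.20331941] [ 0.17089178  0.64577754 -2.11107942] 0.015410911375023694 [0.08419961 0.73009933 0.81382256 0.03784263 2.02614357 0.09370663]
0 [0.601  0.1185 0.183 ] ([-0.0592, 0.0009, -0.0339], [0.0002, -0.0684, 0.0], 'mm', [-35.5, 0.5, -20.3], 'deg', 24.6)
-20 [0.57728362 0.1185     0.16851615] ([-0.0987, 0.0009, -0.058], [0.0002, -0.124, 0.0001], 'mm', [-59.2, 0.5, -34.8], 'deg', 44.6)
-40 [0.54729179 0.1185     0.15956209] ([-0.1487, 0.0009, -0.0729], [0.0002, -0.1796, 0.0001], 'mm', [-89.2, 0.5, -43.8], 'deg', 64.6)
-65 [0.51609546 0.1185     0.14213406] ([-0.2007, 0.0009, -0.102], [0.0001, -0.249, 0.0001], 'mm', [-120.4, 0.5, -61.2], 'deg', 89.6)
```

View pics/os10.png

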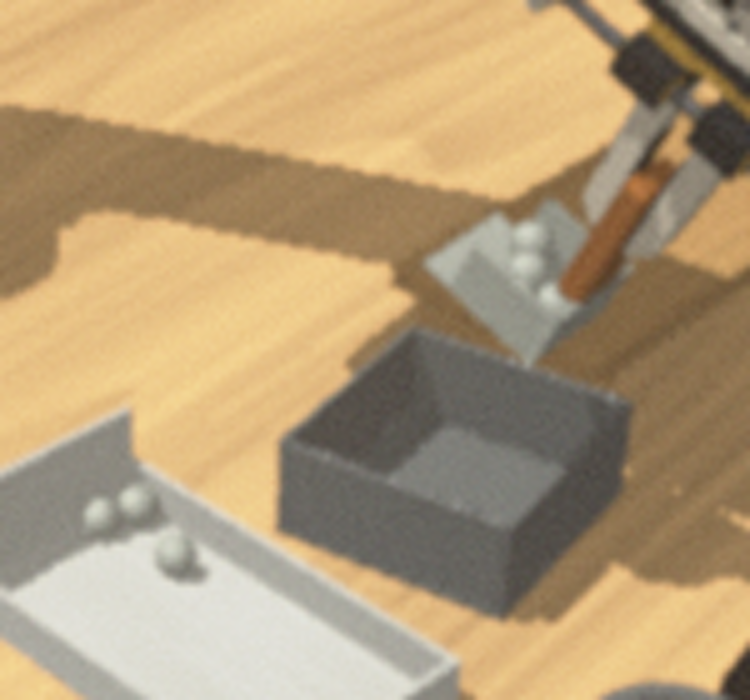

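Request:
jog_arm:
  commands:
    - [[-0.03,0.001,-0.017],[0,-0.034,0],1]
    - [[-0.059,0.001,-0.034],[0,-0.068,0],1]
    - [[-0.079,0.001,-0.046],[0,-0.096,0],1]
    - [[-0.0987,0.001,-0.058],[0,-0.124,0],1]
    - [[-0.124,0.001,-0.066],[0,-0.152,0],1]
    - [[-0.1487,0.001,-0.073],[0,-0.18,0],1]
    - [[-0.175,0.001,-0.088],[0,-0.215,0],1]
    - [[-0.2,0.001,-0.102],[0,-0.249,0],1]
    - [[-0.2,0.001,-0.102],[0,-0.249,0],1]
    - [[-0.2,0.001,-0.102],[0,-0.249,0],1]

```text
t: 15.78
tool_pos: [0.5514, 0.1409, 0.281]
orientation: [1.588, 1.569, 0.9]
force: [0.0, -0.9, -0.3]
opening: 0.0159
```

```bash
python3 - <<'E'
from h import *
c=cam("scene"); s=robot.read_state(); print(s["tool_pos"],s["force"],s["opening"],s["q"])
over(c,"os11",[],210,360,90,230,5)
for ps,ph,x,y,z in((0,-65,.57,.1185,.135),(0,0,.57,.1185,.15)):
    f=np.radians(ph); p=sctcp([x,y,z],ps,f,OFF); print(ph,p,cmd(p,Rt(ps,f)))
E
```

```text
[0.5521766  0.14170048 0.28320762] [0.42048256 0.24160307 0.06998825] 0.015556820012556608 [ 0.39178743 -0.89299033  2.49699877 -0.63929742  0.62125189  0.74833712]
-65 [0.51609546 0.1185     0.19213406] ([-0.0601, -0.0387, -0.1518], [0.0009, -0.0128, 0.0025], 'mm', [-36.1, -23.2, -91.1], 'deg', 4.7)
0 [0.599  0.1185 0.223 ] ([0.078, -0.0387, -0.1003], [0.0022, 0.1678, 0.0017], 'mm', [46.8, -23.2, -60.2], 'deg', 60.4)
```

View pics/os11.png

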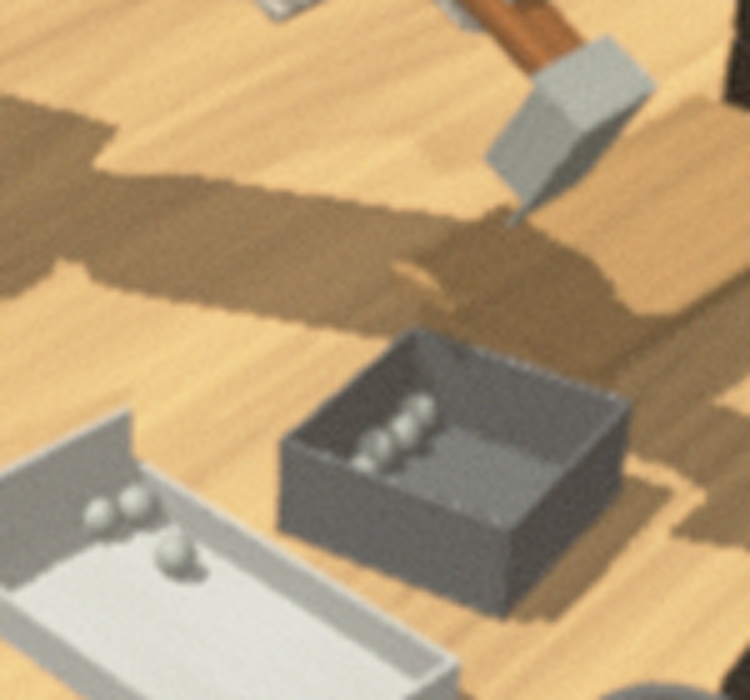

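Request:
jog_arm:
  commands:
    - [[0.02,-0.01,-0.02],[0,0.028,0],1]
    - [[0.04,-0.02,-0.03],[0.0005,0.056,0.0005],1]
    - [[0.06,-0.03,-0.04],[0.001,0.084,0.001],1]
    - [[0.078,-0.039,-0.05],[0.0015,0.112,0.001],1]
    - [[0.078,-0.039,-0.06],[0.002,0.14,0.0015],1]
    - [[0.078,-0.039,-0.06],[0.0022,0.168,0.0017],1]
    - [[0.078,-0.039,-0.06],[0.0022,0.168,0.0017],1]

```text
t: 16.7
tool_pos: [0.5992, 0.1171, 0.2426]
orientation: [-2.217, -2.214, 0.012]
force: [-0.1, 0.1, -2.9]
opening: 0.0159
```

```bash
python3 - <<'E'
from h import *
s=robot.read_state(); print(s["tool_pos"],s["orientation"],s["force"],s["opening"],s["q"])
c=cam("top"); over(c,"ot12",[],170,320,180,300,5)
for n in ("top","scene"):
  c=cam(n); print(n,[(round(d["p"],2),np.round(ray(c,d["uv"],.015),3)[:2].tolist(),d["pixels"].sum()) for d in robot.trace(n,"ball0")])
over(c,"os12",[],190,340,90,230,5)
E
```

```text
[0.59921419 0.11713147 0.24259625] [-2.2165493  -2.21449494  0.01176402] [-0.08140091  0.14175589 -2.8999667 ] 0.01588798971703013 [0.10796517 0.16113671 1.41108557 0.00180377 1.58045353 0.10889986]
top [(0.45, [0.418, -0.024], np.int64(48)), (0.39, [0.44, 0.002], np.int64(23)), (0.37, [0.479, -0.031], np.int64(44))]
scene [(0.55, [0.431, -0.002], np.int64(32)), (0.44, [0.475, -0.015], np.int64(56)), (0.39, [0.493, 0.147], np.int64(29))]
```

View pics/ot12.png

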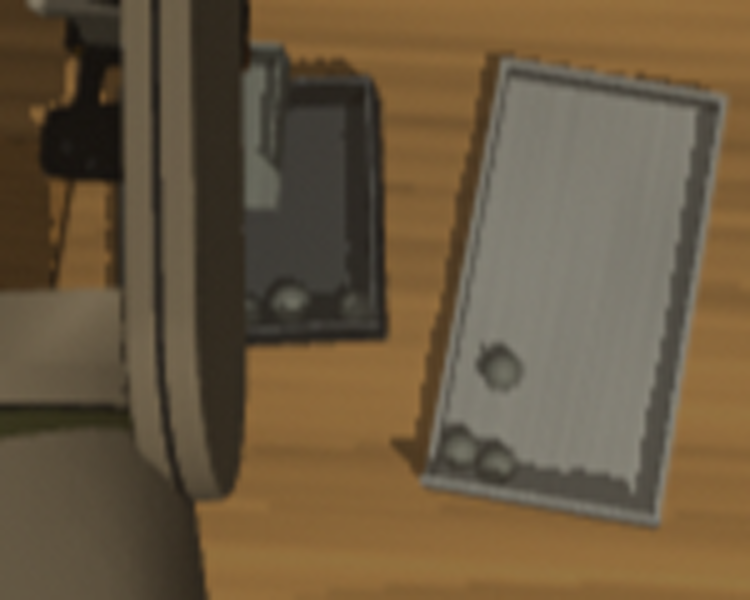

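View pics/os12.png

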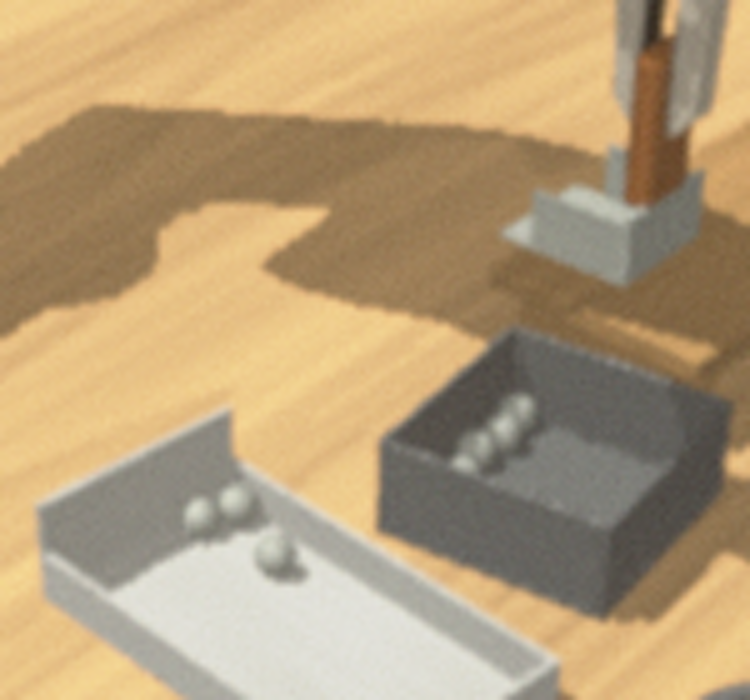

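```bash
python3 - <<'E'
from h import *
print(cmd(st(.03,.026,.11),Rt(TY)))
print(cmd(st(.03,.026,.004),Rt(TY)))
E
```

```text
([-0.0211, -0.267, -0.1107], [-0.0001, 0.0005, -0.0179], 'mm', [-12.7, -160.2, -66.4], 'deg', 6.5)
([-0.0211, -0.267, -0.2874], [-0.0001, 0.0005, -0.0179], 'mm', [-12.7, -160.2, -172.4], 'deg', 6.5)
```

Request:
jog_arm:
  commands:
    - [[-0.007,-0.09,-0.03],[0,0,-0.006],1]
    - [[-0.014,-0.18,-0.07],[0,0.0005,-0.012],1]
    - [[-0.021,-0.267,-0.11],[0,0.0005,-0.018],1]
    - [[-0.021,-0.267,-0.11],[0,0.0005,-0.018],1]
    - [[-0.021,-0.267,-0.11],[0,0.0005,-0.018],1]
    - [[-0.021,-0.267,-0.19],[0,0.0005,-0.018],1]
    - [[-0.021,-0.267,-0.26],[0,0.0005,-0.018],1]
    - [[-0.021,-0.267,-0.28],[0,0.0005,-0.018],1]
    - [[-0.021,-0.267,-0.287],[0,0.0005,-0.018],1]
    - [[-0.021,-0.267,-0.287],[0,0.0005,-0.018],1]

```text
t: 18.2
tool_pos: [0.5904, -0.0443, 0.0876]
orientation: [2.331, 2.087, 0.006]
force: [-16.3, -14.7, 44.4]
opening: 0.0161
```

```bash
python3 - <<'E'
from h import *
c=cam("scene"); s=robot.read_state(); print(s["tool_pos"],s["force"],s["opening"])
over(c,"os13",[],190,310,150,250,6)
print(cmd(st(-.025,.026,.004),Rt(TY)))
print(cmd(st(-.077,.026,.004),Rt(TY)))
E
```

```text
[ 0.59034782 -0.04431006  0.08767677] [-15.95028305 -14.98883653  45.08123367] 0.01620762904443934
([-0.0988, 0.0145, -0.0178], [0.0011, 0.0018, -0.0003], 'mm', [-59.3, 8.7, -10.7], 'deg', 0.8)
([-0.1849, 0.0242, -0.0178], [0.0011, 0.0018, -0.0003], 'mm', [-110.9, 14.5, -10.7], 'deg', 0.8)
```

View pics/os13.png

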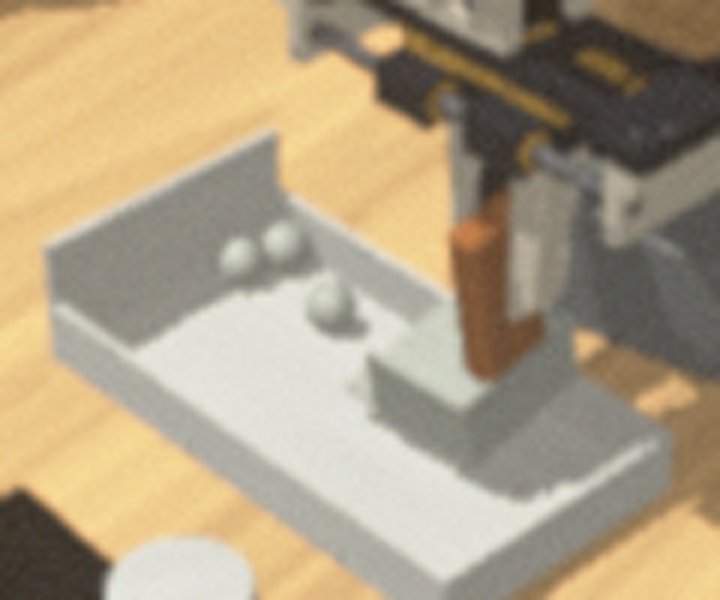

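Request:
jog_arm:
  commands:
    - [[0,0,0.03],[0,0,0],1]
    - [[0,0,0.1],[0,0,0],1]
    - [[0,0,0.15],[0,0,0],1]
    - [[0,0,0.15],[0,0,0],1]

```text
t: 18.75
tool_pos: [0.5932, -0.0429, 0.1828]
orientation: [2.323, 2.086, 0.016]
force: [-1.0, -1.0, -2.2]
opening: 0.0156
```

```bash
python3 - <<'E'
from h import *
c=cam("scene"); s=robot.read_state(); print(s["tool_pos"],s["orientation"],s["force"],s["opening"])
o=s["tool_pos"]-Rn.from_euler("z",TY).as_matrix()@np.array(OFF)
over(c,"os14",[("scoop",(o[0],o[1],TY),o[2])],210,330,110,210,6)
c=cam("top")
over(c,"ot14",[("scoop",(o[0],o[1],TY),o[2])],210,330,180,280,6)
E
```

```text
[ 0.5917448  -0.04300677  0.17992982] [2.3261729  2.08737701 0.01165314] [-0.86757741 -0.0631181  -2.42808446] 0.015791516431139224
```

View pics/os14.png

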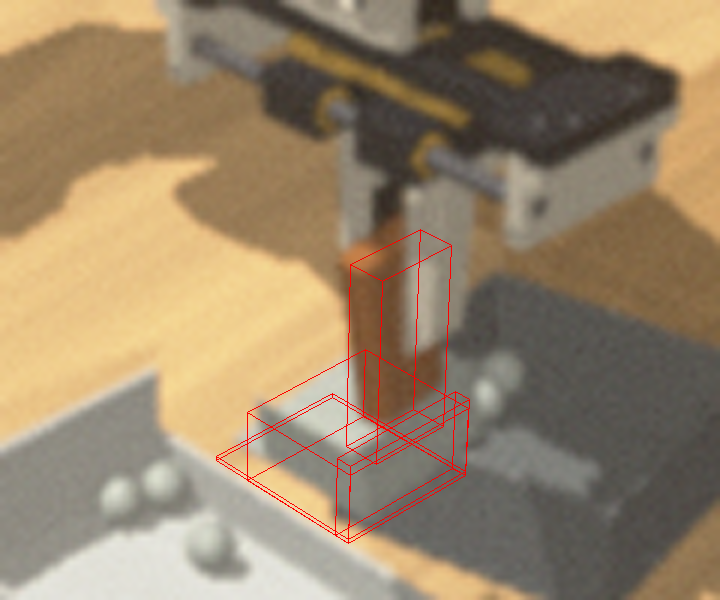

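View pics/ot14.png

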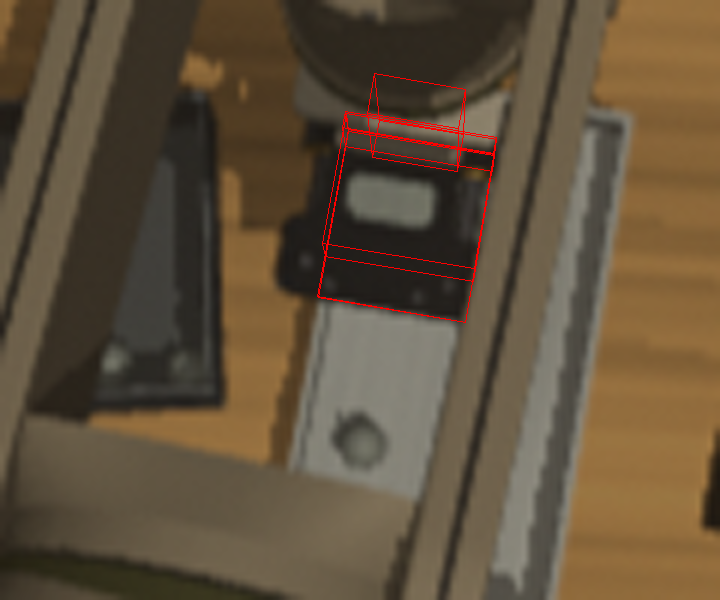

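```bash
cat >> h.py <<'E'
from scipy.spatial import ConvexHull
def silR(c,model,o,M,S=4):
    im=np.zeros((420*S,560*S),np.uint8)
    for b in model:
        uv=(proj(c,o+b@M.T)+.5)*S-.5
        cv2.fillConvexPoly(im,cv2.convexHull(np.round(uv*16).astype(np.int32)),255,shift=4)
    return cv2.resize(im,(560,420),interpolation=cv2.INTER_AREA)/255.
def wireR(img,c,model,o,M,S,off,col):
    for b in model:
        uv=((proj(c,o+b@M.T)-off+.5)*S).astype(int)
        for i in range(8):
            for j in range(i):
                if bin(i^j).count("1")==1: cv2.line(img,tuple(map(int,uv[i])),tuple(map(int,uv[j])),col,1)
def scoopR(s,dy,dz,roll,dx=0,pit=0):
    # hand frame H: x=jaw(tool y), y=tool x, z=-tool z ; returns scoop origin, M
    H=Rn.from_rotvec(s["orientation"]).as_matrix()@R0.T
    L=Rn.from_euler("xyz",[roll,pit,0]).as_matrix()
    g=s["tool_pos"]+H@np.array([0,0,.019]) # grasp point
    M=H@L
    o=g-M@np.array([.029+dx,dy,.092+dz])
    return o,M
SCV=[box(-.037,.037,-.032,.032,0,.002),box(-.019,.037,.0305,.032,0,.032),box(-.019,.037,-.032,-.0305,0,.032),box(.0355,.037,-.032,.032,0,.036),box(.021,.037,-.018,.018,.0,.11)]
E
python3 - <<'E'
from h import *
c=cam("scene"); s=robot.read_state()
over(c,"os15",[],220,320,120,210,8)
m=robot.trace("scene","scoop"); print([(d["p"],d["uv"],d["pixels"].sum()) for d in m])
m=m[0]["pixels"].astype(float)
def cost(p):
    o,M=scoopR(s,*p[:3]); r=silR(c,SCV,o,M)
    # ignore grip region: pixels of model above 60 mm
    w=1-silR(c,[box(-.01,.07,-.03,.03,.06,.13)],o,M)
    return 1-(np.minimum(r,m)*w).sum()/(np.maximum(r,m)*w).sum()
best=None
for r0 in(-.3,0,.3):
    y=np.array([0,0,r0]); 
    for d in(1,.3):
        r=minimize(cost,y,method="Nelder-Mead",options=dict(initial_simplex=np.vstack([y,y+[.01*d,0,0],y+[0,.01*d,0],y+[0,0,.2*d]]),maxiter=200)); y=r.x
    print(np.round(y,4),r.fun)
    if best is None or r.fun<best[1]: best=(y,r.fun)
o,M=scoopR(s,*best[0])
im=cv2.imread("pics/os15.png"); wireR(im,c,SCV,o,M,8,np.array([220,120]),(0,0,255)); cv2.imwrite("pics/os15w.png",im)
E
```

```text
[(0.58, [269.0, 178.3], np.int64(839)), (0.49, [305.0, 184.8], np.int64(2221)), (0.46, [345.7, 235.9], np.int64(778))]
[-0.0025 -0.0092  0.0586] 0.10723418227374448
[ 0.0057 -0.011   0.1849] 0.09643483401272479
[ 0.0129 -0.013   0.2828] 0.08738679159104557
```

View pics/os15.png

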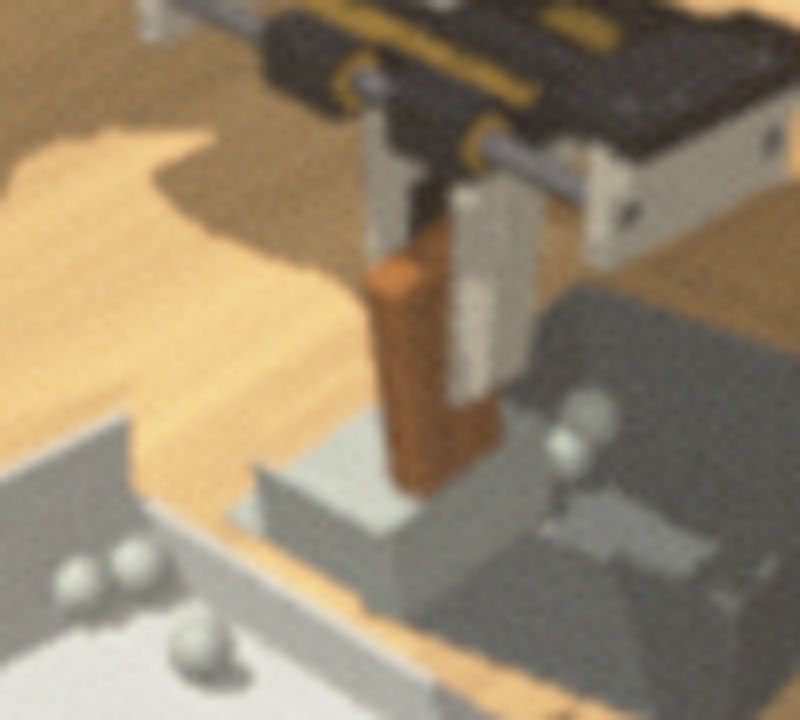

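View pics/os15w.png

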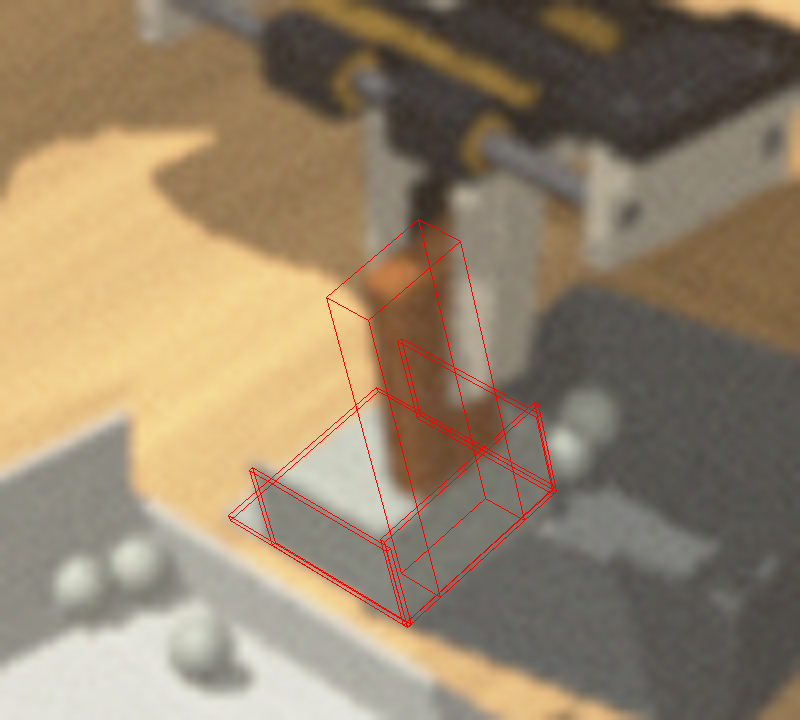

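```bash
python3 - <<'E'
from h import *
print(cmd(st(.055,-.003,.085-.011),Rt(TY)))
print(cmd(st(.055,-.003,.012-.011),Rt(TY)))
E
```

```text
([0.03, -0.0499, -0.0481], [0.001, 0.0014, -0.0004], 'mm', [18.0, -29.9, -28.9], 'deg', 0.6)
([0.03, -0.0499, -0.1698], [0.001, 0.0014, -0.0004], 'mm', [18.0, -29.9, -101.9], 'deg', 0.6)
```

Request:
jog_arm:
  commands:
    - [[0.03,-0.05,0],[0.001,0.0014,0],1]
    - [[0.03,-0.05,-0.05],[0.001,0.0014,0],1]
    - [[0.03,-0.05,-0.12],[0.001,0.0014,0],1]
    - [[0.03,-0.05,-0.16],[0.001,0.0014,0],1]
    - [[0.03,-0.05,-0.17],[0.001,0.0014,0],1]
    - [[0.03,-0.05,-0.17],[0.001,0.0014,0],1]
    - [[0.03,-0.05,-0.17],[0.001,0.0014,0],1]

```text
t: 19.82
tool_pos: [0.6066, -0.0732, 0.0726]
orientation: [-2.338, -2.096, 0.001]
force: [-0.2, -0.3, -3.0]
opening: 0.0158
```

```bash
python3 - <<'E'
from h import *
c=cam("scene"); s=robot.read_state(); print(s["tool_pos"],s["orientation"],s["force"],s["opening"])
over(c,"os16",[],200,320,140,240,6)
E
```

```text
[ 0.60680261 -0.07327775  0.0728182 ] [-2.33848015e+00 -2.09632516e+00  7.34285787e-04] [-0.11153813 -1.02596518 -1.14159226] 0.015855031672998218
```

View pics/os16.png

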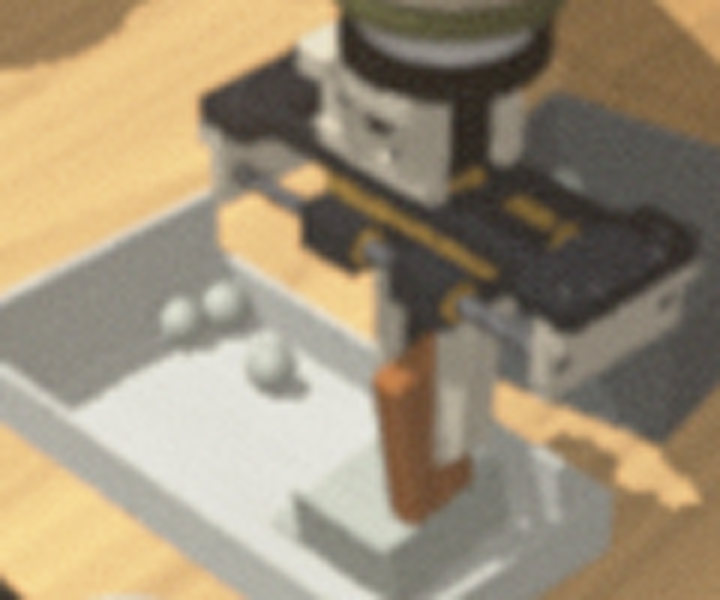

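Request:
jog_arm:
  commands:
    - [[0,0,-0.004],[0,0,0],1]
    - [[0,0,-0.007],[0,0,0],1]
    - [[0,0,-0.007],[0,0,0],1]

```text
t: 20.25
tool_pos: [0.6075, -0.0732, 0.072]
orientation: [2.339, 2.097, 0.0]
force: [-9.7, 4.0, 24.3]
opening: 0.0158
```

Request:
jog_arm:
  commands:
    - [[0,0,0.003],[0,0,0],0.3]
    - [[0,0,0.003],[0,0,0],0.3]
    - [[0,0,0.003],[0,0,0],0.3]
    - [[0,0,0.003],[0,0,0],0.3]

```text
t: 20.75
tool_pos: [0.6071, -0.0732, 0.0732]
orientation: [-2.339, -2.097, 0.0]
force: [-0.2, 0.9, -0.8]
opening: 0.0327
```

```bash
python3 - <<'E'
from h import *
c=cam("scene"); s=robot.read_state(); print(s["tool_pos"],s["orientation"],s["force"],s["opening"])
o=trayw(.055,-.0)
over(c,"os17",[("scoop",(o[0],o[1],TY),.004)],200,320,140,240,6)
E
```

```text
[ 0.60717603 -0.07318349  0.07329377] [-2.33863838e+00 -2.09689682e+00  3.63860603e-04] [-0.45025487 -0.3165453  -0.40846684] 0.03275312513429539
```

View pics/os17.png

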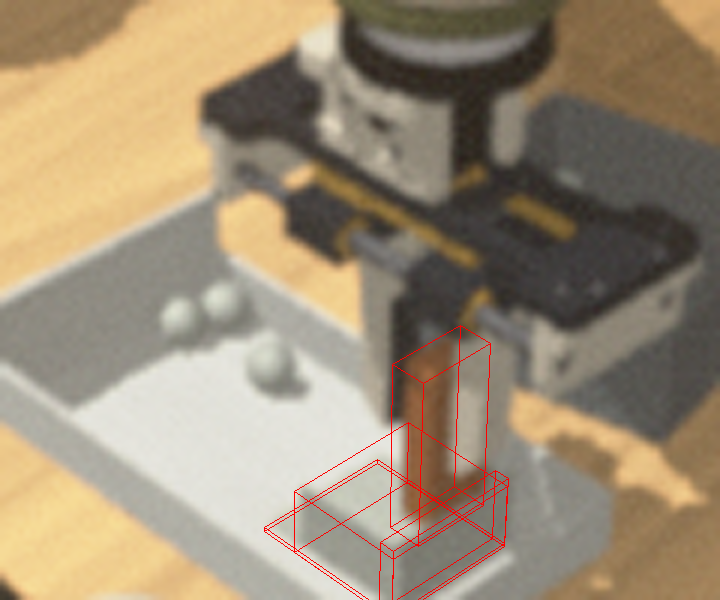

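```bash
cat >> h.py <<'E'
def fitscoop(z,x0,cams=("scene",)):
    res={}
    for n in cams:
        c=cam(n); m=[d for d in robot.trace(n,"scoop")]
        uv0=proj(c,[x0[0],x0[1],z+.03])[0]; m=sorted(m,key=lambda d:np.hypot(*(d["uv"]-uv0)))[0]["pixels"].astype(float)
        def cost(p):
            M=Rn.from_euler("z",p[2]).as_matrix(); o=np.array([p[0],p[1],z]); r=silR(c,SCV,o,M)
            hi=silR(c,[box(-.03,.09,-.03,.03,.045,.16)],o,M); w=1-hi*(1-m)   # unseen handle pixels may be fingers
            return 1-(np.minimum(r,m)*w).sum()/(np.maximum(r,m)*w).sum()
        y=np.array(x0,float)
        for d in(1,.3):
            r=minimize(cost,y,method="Nelder-Mead",options=dict(initial_simplex=np.vstack([y,y+[.01*d,0,0],y+[0,.01*d,0],y+[0,0,.15*d]]),maxiter=150)); y=r.x
        res[n]=(np.round(y,4),round(r.fun,3))
    return res
E
python3 - <<'E'
from h import *
o=trayw(.055,.004); print(o)
r=fitscoop(.004,[*o,TY]); print(r)
p=r["scene"][0]; c=cam("scene"); s=robot.read_state()
over(c,"os18",[("scoop",p,.004)],200,320,140,240,6)
q=p[:2]+Rn.from_euler("z",p[2]).as_matrix()[:2,:2]@[.029,0]; print("handle",q,"tcp",s["tool_pos"])
E
```

```text
[ 0.57930246 -0.06317219]
{'scene': (array([ 0.5791, -0.0638, -0.1315]), np.float64(0.038))}
handle [ 0.60784962 -0.06760252] tcp [ 0.60737613 -0.07324612  0.07361744]
```

View pics/os18.png

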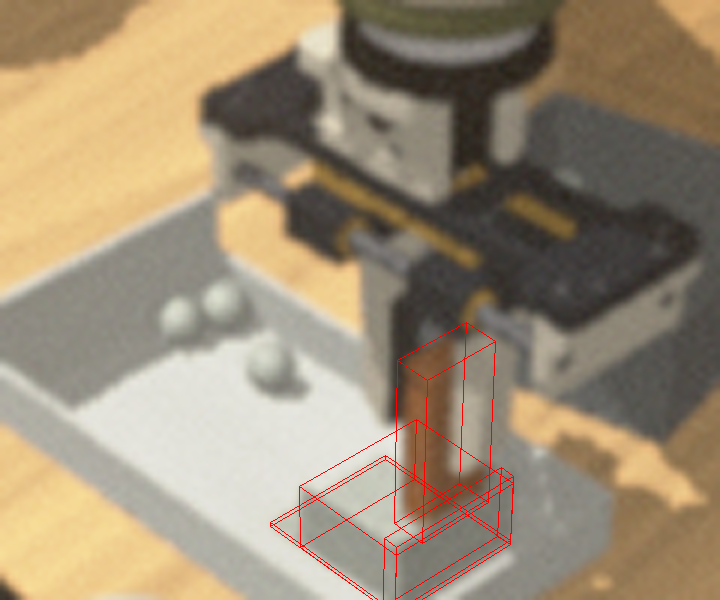

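Request:
jog_arm:
  commands:
    - [[0.001,0.0115,-0.001],[0,0,-0.001],0.3]
    - [[0.001,0.0115,-0.001],[0,0,-0.001],0.3]
    - [[0.001,0.0115,-0.001],[0,0,-0.001],1]
    - [[0.001,0.0115,-0.001],[0,0,-0.001],1]
    - [[0.001,0.0115,-0.001],[0,0,-0.001],1]
    - [[0.001,0.0115,-0.001],[0,0,-0.001],1]
    - [[0.001,0.0115,-0.001],[0,0,-0.001],1]
  newtons: 60

```text
t: 21.82
tool_pos: [0.608, -0.0664, 0.073]
orientation: [-2.346, -2.09, -0.0]
force: [-0.5, 0.7, 0.2]
opening: 0.016
```

```bash
python3 - <<'E'
from h import *
s=robot.read_state();print(s["tool_pos"],s["force"],s["opening"])
c=cam("scene");over(c,"os19",[],200,320,140,240,6)
c=cam("top");over(c,"ot19",[],210,320,190,290,6)
E
```

```text
[ 0.6079862  -0.06635035  0.07302268] [-0.47679776  0.67199987  0.19913739] 0.015992613056235404
```

View pics/os19.png

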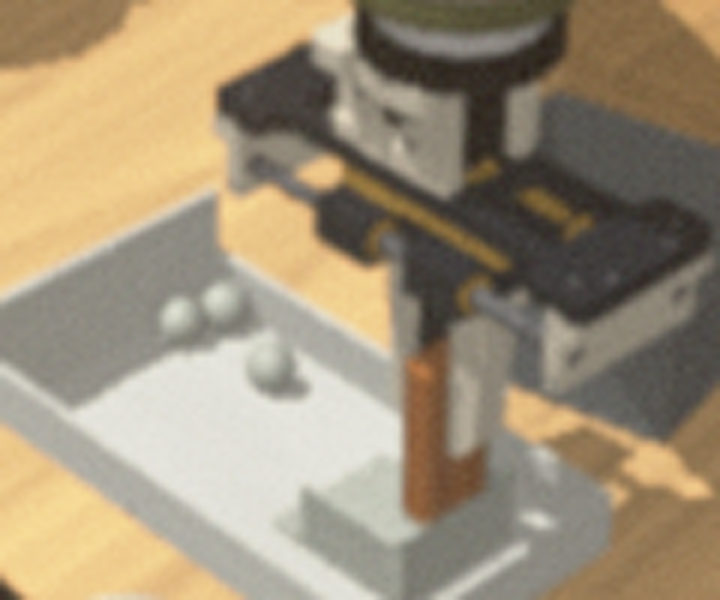

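View pics/ot19.png

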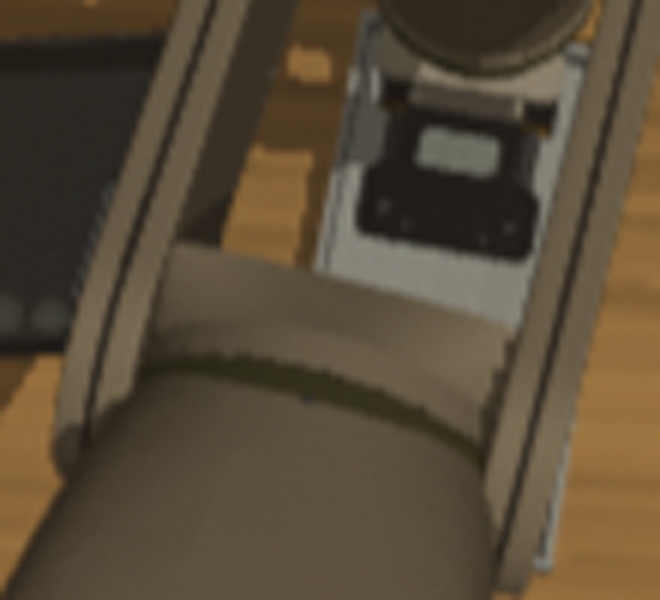

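```bash
sed -i 's/OFF=\[.029,0,.073\]/OFF=[.029,0,.069]/' h.py; python3 - <<'E'
from h import *
for a in((.055,.006,.006),(.025,.024,.005),(-.025,.024,.004),(-.07,.024,.004)): print(a,cmd(st(*a),Rt(TY)))
E
```

```text
(0.055, 0.006, 0.006) ([0.0006, 0.0032, 0.0033], [-0.0, -0.0, 0.0005], 'mm', [0.4, 1.9, 2.0], 'deg', 0.2)
(0.025, 0.024, 0.005) ([-0.0457, 0.0386, 0.0016], [-0.0, -0.0, 0.0005], 'mm', [-27.4, 23.2, 1.0], 'deg', 0.2)
(-0.025, 0.024, 0.004) ([-0.1285, 0.0479, -0.0], [-0.0, -0.0, 0.0005], 'mm', [-77.1, 28.8, -0.0], 'deg', 0.2)
(-0.07, 0.024, 0.004) ([-0.2031, 0.0563, -0.0], [-0.0, -0.0, 0.0005], 'mm', [-121.8, 33.8, -0.0], 'deg', 0.2)
```

Request:
jog_arm:
  commands:
    - [[-0.015,0.012,0.003],[0,0,0.0005],1]
    - [[-0.03,0.026,0.003],[0,0,0.0005],1]
    - [[-0.045,0.0385,0.002],[0,0,0.0005],1]
    - [[-0.058,0.04,0],[0,0,0.0005],1]
    - [[-0.071,0.0415,0],[0,0,0.0005],1]
    - [[-0.085,0.043,0],[0,0,0.0005],1]
    - [[-0.099,0.0446,0],[0,0,0.0005],1]
    - [[-0.113,0.0462,0],[0,0,0.0005],1]
    - [[-0.128,0.0479,0],[0,0,0.0005],1]

```text
t: 23.05
tool_pos: [0.5306, -0.0376, 0.073]
orientation: [-2.342, -2.093, -0.0]
force: [-0.3, 0.8, -2.0]
opening: 0.0153
```

```bash
python3 - <<'E'
from h import *
c=cam("scene"); s=robot.read_state(); print(s["tool_pos"],s["force"],s["opening"])
over(c,"os20",[],190,310,140,240,6)
print(cmd(st(-.077,.024,.004),Rt(TY)))
E
```

```text
[ 0.5299731  -0.03751791  0.07304054] [ 1.66668898  0.24960293 -2.30035323] 0.015936361020251606
([-0.0846, 0.0096, -0.0001], [-0.0, -0.0001, 0.0], 'mm', [-50.8, 5.7, -0.0], 'deg', 0.0)
```

View pics/os20.png

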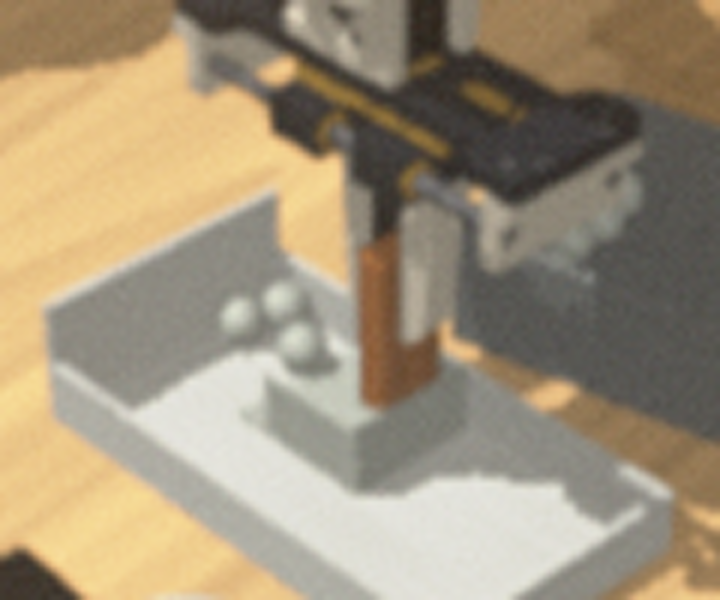

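Request:
jog_arm:
  commands:
    - [[-0.01,0.001,-0.001],[0,0,0],1]
    - [[-0.02,0.0023,-0.001],[0,0,0],1]
    - [[-0.03,0.0034,-0.001],[0,0,0],1]
    - [[-0.04,0.0046,-0.001],[0,0,0],1]
    - [[-0.05,0.0057,-0.001],[0,0,0],1]
    - [[-0.06,0.0068,-0.001],[0,0,0],1]
    - [[-0.07,0.008,-0.001],[0,0,0],1]
    - [[-0.078,0.009,-0.001],[0,0,0],1]
    - [[-0.083,0.0095,-0.001],[0,0,0],1]
    - [[-0.083,0.0095,-0.001],[0,0,0],1]

```text
t: 24.35
tool_pos: [0.4804, -0.0319, 0.073]
orientation: [2.342, 2.093, 0.001]
force: [4.3, -1.3, 6.2]
opening: 0.0159
```

```bash
python3 - <<'E'
from h import *
c=cam("scene"); s=robot.read_state(); print(s["tool_pos"],s["force"],s["opening"])
over(c,"os21",[],190,310,140,240,6)
print(cmd(st(-.077,.024,.004),Rt(TY)))
for ph,z,tx in((12,.0045,-.0765),(25,.0045,-.0765),(25,.06,-.074),(25,.11,-.072)):
    f=np.radians(ph); print(ph,cmd(st(tx,.024,z+.037*np.sin(f),f),Rt(TY,f)))
E
```

```text
[ 0.48044079 -0.03190619  0.07298201] [4.2117014  0.15239627 5.81437749] 0.015744819463058845
([-0.0021, 0.0002, 0.0], [0.0, 0.0001, 0.0], 'mm', [-1.3, 0.1, 0.0], 'deg', 0.0)
12 ([0.0214, -0.0024, 0.0011], [0.0037, 0.0332, 0.0], 'mm', [12.9, -1.5, 0.7], 'deg', 12.0)
25 ([0.0425, -0.0048, -0.0043], [0.0078, 0.0691, 0.0], 'mm', [25.5, -2.9, -2.6], 'deg', 25.0)
25 ([0.0467, -0.0053, 0.0882], [0.0078, 0.0691, 0.0], 'mm', [28.0, -3.2, 52.9], 'deg', 25.0)
25 ([0.05, -0.0057, 0.1716], [0.0078, 0.0691, 0.0], 'mm', [30.0, -3.4, 102.9], 'deg', 25.0)
```

View pics/os21.png

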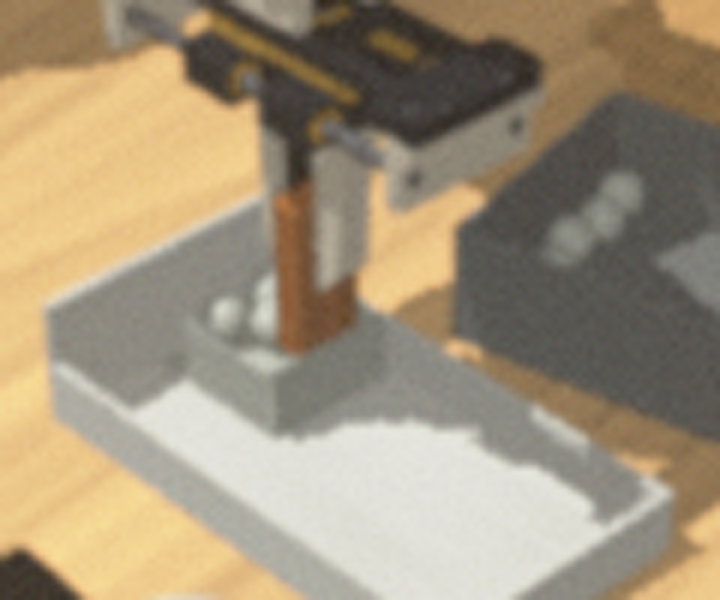

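Request:
jog_arm:
  commands:
    - [[0.0105,-0.0012,0.0015],[0.0018,0.0166,0],1]
    - [[0.0214,-0.0024,0.002],[0.0037,0.0332,0],1]
    - [[0.032,-0.0036,0],[0.0058,0.051,0],1]
    - [[0.0425,-0.0048,-0.003],[0.0078,0.069,0],1]
    - [[0.0425,-0.0048,-0.003],[0.0078,0.069,0],1]
    - [[0.043,-0.0049,0.02],[0.0078,0.069,0],1]
    - [[0.045,-0.005,0.05],[0.0078,0.069,0],1]
    - [[0.047,-0.0053,0.09],[0.0078,0.069,0],1]
    - [[0.05,-0.0057,0.172],[0.0078,0.069,0],1]
    - [[0.05,-0.0057,0.172],[0.0078,0.069,0],1]

```text
t: 25.65
tool_pos: [0.5129, -0.0357, 0.1822]
orientation: [-2.085, -1.864, 0.403]
force: [0.2, 0.3, -3.5]
opening: 0.0157
```

```bash
python3 - <<'E'
from h import *
c=cam("scene"); s=robot.read_state(); print(s["tool_pos"],s["force"],s["opening"],s["q"])
over(c,"os22",[],190,320,110,240,5)
E
```

```text
[ 0.5117991  -0.03550183  0.17952769] [-0.24463728 -0.14544212 -3.52748511] 0.01586345373433846 [-0.15574611  0.35821309  1.35780722 -0.01899609  1.85444933 -0.04500201]
```

View pics/os22.png

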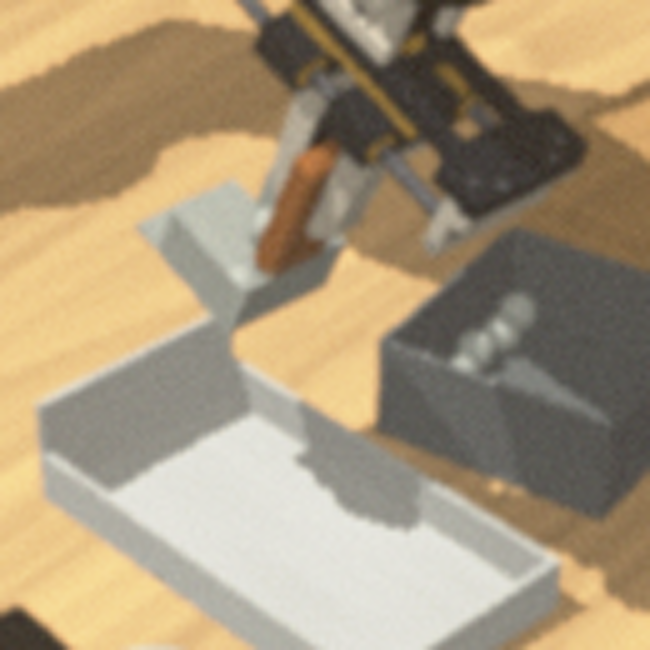

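```bash
python3 - <<'E'
from h import *
for ps,ph,x,y,z in((0,25,.585,.1185,.14),):
    f=np.radians(ph); p=sctcp([x,y,z],ps,f,OFF); print(ph,p,cmd(p,Rt(ps,f)))
E
```

```text
25 [0.64044359 0.1185     0.19027931] ([0.2144, 0.2567, 0.0179], [0.0001, 0.0011, 0.0178], 'mm', [128.6, 154.0, 10.8], 'deg', 6.4)
```

Request:
jog_arm:
  commands:
    - [[0.015,0.02,0.02],[0,0,0.003],1]
    - [[0.05,0.06,0.03],[0,0,0.006],1]
    - [[0.09,0.11,0.03],[0,0,0.01],1]
    - [[0.13,0.16,0.025],[0,0,0.014],1]
    - [[0.17,0.21,0.02],[0,0,0.0178],1]
    - [[0.2,0.245,0.018],[0,0.001,0.0178],1]
    - [[0.214,0.257,0.018],[0,0.001,0.0178],1]
    - [[0.214,0.257,0.018],[0,0.001,0.0178],1]
    - [[0.214,0.257,0.018],[0,0.001,0.0178],1]

```text
t: 26.82
tool_pos: [0.6395, 0.1182, 0.1897]
orientation: [-1.981, -1.979, 0.44]
force: [-0.5, 0.6, -2.3]
opening: 0.0156
```

```bash
python3 - <<'E'
from h import *
c=cam("scene"); s=robot.read_state(); print(s["tool_pos"],s["force"],s["opening"],s["q"])
over(c,"os23",[],220,350,100,230,5)
for ps,ph,x,y,z in((0,5,.585,.1185,.11),(0,-15,.585,.1185,.09),(0,-35,.585,.1185,.085)):
    f=np.radians(ph); p=sctcp([x,y,z],ps,f,OFF); print(ph,p,cmd(p,Rt(ps,f)))
E
```

```text
[0.63961043 0.11807443 0.19008359] [-0.12282918  0.28847147 -3.2519287 ] 0.015409031242928736 [0.08341731 0.75219325 0.80750385 0.03868628 2.01672803 0.09334237]
5 [0.61990339 0.1185     0.17620992] ([-0.0328, 0.0007, -0.0231], [0.0001, -0.0556, 0.0001], 'mm', [-19.7, 0.4, -13.9], 'deg', 20.0)
-15 [0.59515333 0.1185     0.16415463] ([-0.0741, 0.0007, -0.0432], [0.0001, -0.1111, 0.0002], 'mm', [-44.5, 0.4, -25.9], 'deg', 40.0)
-35 [0.56917864 0.1185     0.15815521] ([-0.1174, 0.0007, -0.0532], [0.0, -0.1667, 0.0002], 'mm', [-70.4, 0.4, -31.9], 'deg', 60.0)
```

View pics/os23.png

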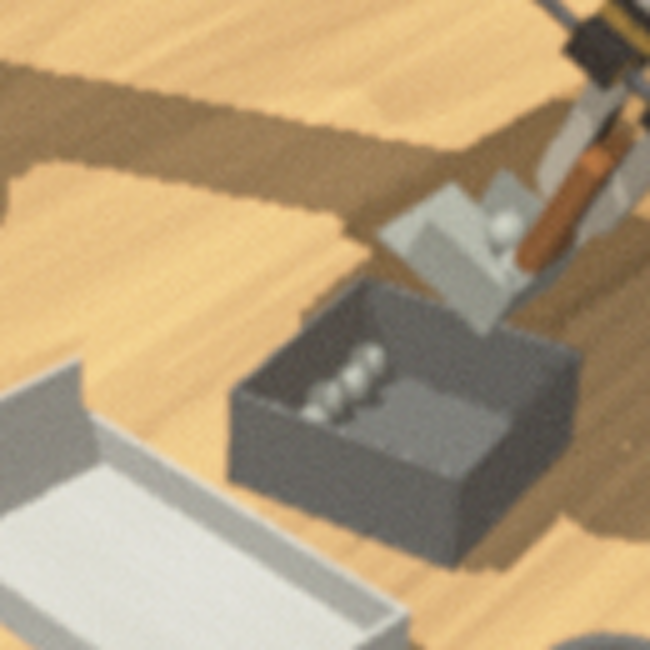

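Request:
jog_arm:
  commands:
    - [[-0.016,0.0007,-0.012],[0,-0.028,0],1]
    - [[-0.033,0.0007,-0.023],[0,-0.0556,0],1]
    - [[-0.053,0.0007,-0.033],[0,-0.083,0],1]
    - [[-0.074,0.0007,-0.043],[0,-0.111,0],1]
    - [[-0.096,0.0007,-0.048],[0,-0.139,0],1]
    - [[-0.117,0.0007,-0.053],[0,-0.1667,0],1]
    - [[-0.117,0.0007,-0.053],[0,-0.1667,0],1]
    - [[-0.117,0.0007,-0.053],[0,-0.1667,0],1]
    - [[-0.117,0.0007,-0.053],[0,-0.1667,0],1]

```text
t: 28.0
tool_pos: [0.5725, 0.1186, 0.1625]
orientation: [1.872, 1.868, 0.595]
force: [0.8, 0.2, -1.2]
opening: 0.016
```

```bash
python3 - <<'E'
from h import *
c=cam("scene"); s=robot.read_state(); print(s["tool_pos"],s["force"],s["opening"],s["q"])
over(c,"os24",[],220,350,100,230,5)
f=0; p=sctcp([.585,.1185,.15],0,f,OFF); print(p,cmd(p,Rt(0,f)))
E
```

```text
[0.57243039 0.11858624 0.16209698] [-0.07383649 -0.16430921 -1.81713338] 0.015592178680382793 [ 0.18537267 -0.43513642  2.22871799 -0.15710615  0.74759665  0.26983727]
[0.614  0.1185 0.219 ] ([0.0693, -0.0001, 0.0948], [-0.0001, 0.0978, 0.0003], 'mm', [41.6, -0.1, 56.9], 'deg', 35.2)
```

View pics/os24.png

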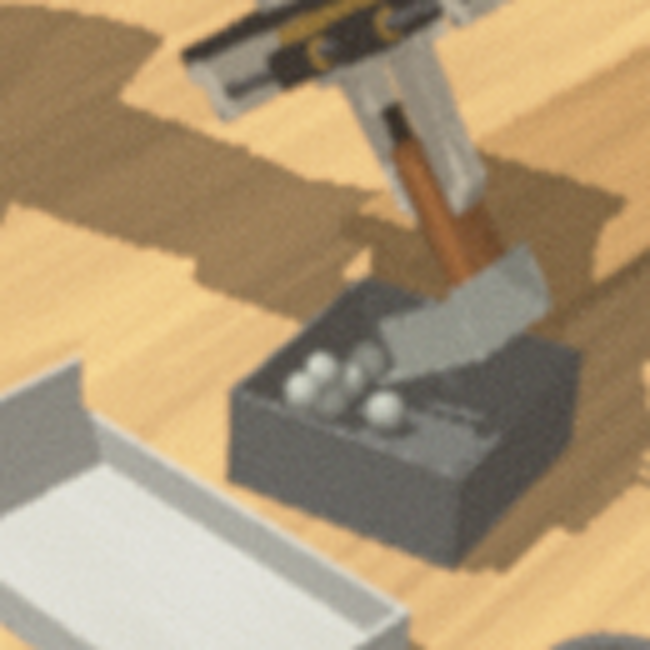

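Request:
jog_arm:
  commands:
    - [[0.01,0,0.03],[0,0.02,0],1]
    - [[0.03,0,0.06],[0,0.045,0],1]
    - [[0.05,0,0.08],[0,0.072,0],1]
    - [[0.069,0,0.095],[0,0.098,0],1]
    - [[0.069,0,0.095],[0,0.098,0],1]

```text
t: 28.68
tool_pos: [0.6182, 0.1179, 0.2156]
orientation: [-2.222, -2.214, 0.008]
force: [0.0, -0.7, -2.0]
opening: 0.0155
```

```bash
python3 - <<'E'
from h import *
s=robot.read_state(); print(s["t"],s["tool_pos"],s["force"],s["opening"])
c=cam("scene"); over(c,"os25",[],220,350,90,220,5)
c=cam("top"); save(c,"top25"); over(c,"ot25",[],170,320,180,300,5)
it=robot.trace("scene","scoop")
print("mat",cmd([.53,-.244,.22],Rt(0)))
E
```

```text
28.675 [0.61815208 0.11787137 0.21560072] [ 0.03636548 -0.69079182 -2.00559327] 0.015545858989803818
mat ([-0.1409, -0.6043, 0.0019], [0.0, 0.0, 0.0004], 'mm', [-84.6, -362.6, 1.2], 'deg', 0.1)
```

View pics/os25.png

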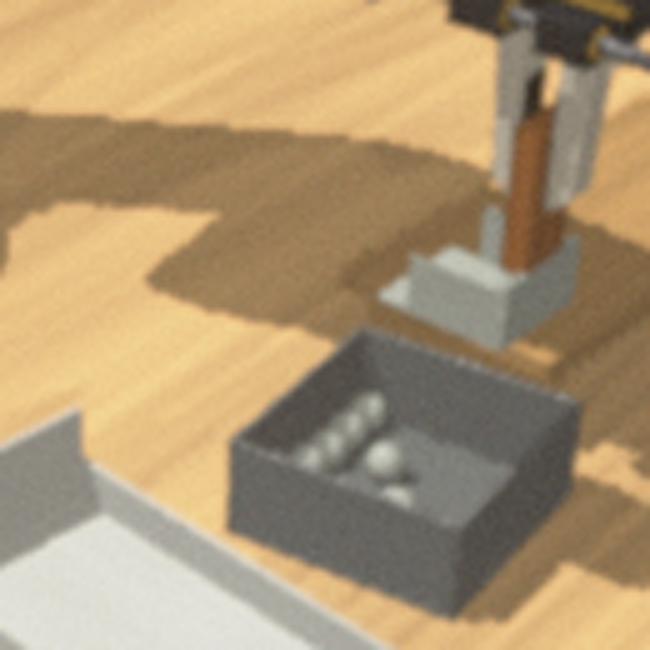

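View pics/ot25.png

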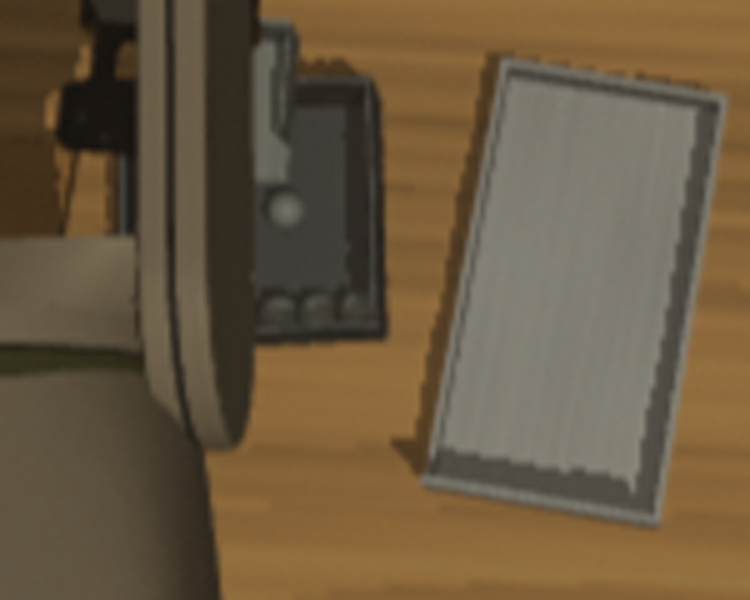

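Request:
jog_arm:
  commands:
    - [[-0.04,-0.1,0],[0,0,0],1]
    - [[-0.08,-0.2,0],[0,0,0],1]
    - [[-0.12,-0.3,0],[0,0,0],1]
    - [[-0.155,-0.4,0],[0,0,0],1]
    - [[-0.155,-0.5,0],[0,0,0],1]
    - [[-0.155,-0.58,0],[0,0,0],1]
    - [[-0.155,-0.6,0],[0,0,0],1]
    - [[-0.155,-0.6,0],[0,0,0],1]
    - [[-0.155,-0.6,0],[0,0,0],1]

```text
t: 29.95
tool_pos: [0.5217, -0.2398, 0.2195]
orientation: [2.222, 2.22, 0.001]
force: [-0.1, 0.6, -1.0]
opening: 0.0156
```

```bash
python3 - <<'E'
from h import *
s=robot.read_state(); print(s["t"],s["tool_pos"],s["force"],s["opening"],s["q"])
c=cam("scene"); o=s["tool_pos"]-np.array([.029,0,.069])
over(c,"os26",[("scoop",(o[0],o[1],0),o[2]),("mat",(.5,-.244,-.18),0)],110,260,140,300,4)
c=cam("top"); save(c,"top26"); over(c,"ot26",[("mat",(.5,-.244,-.18),0)],170,320,180,300,5)
print("mat",cmd([.525,-.243,.074],Rt(0)))
E
```

```text
29.95 [ 0.52166603 -0.23982226  0.21951118] [-0.10354538  0.60234556 -0.95419415] 0.015569240496725856 [-5.20583907e-01  5.89990182e-02  1.56254064e+00  5.75806383e-04
  1.51868162e+00 -5.19743234e-01]
mat ([0.0053, -0.0052, -0.242], [0.0, 0.0001, 0.0001], 'mm', [3.2, -3.1, -145.2], 'deg', 0.1)
```

View pics/os26.png

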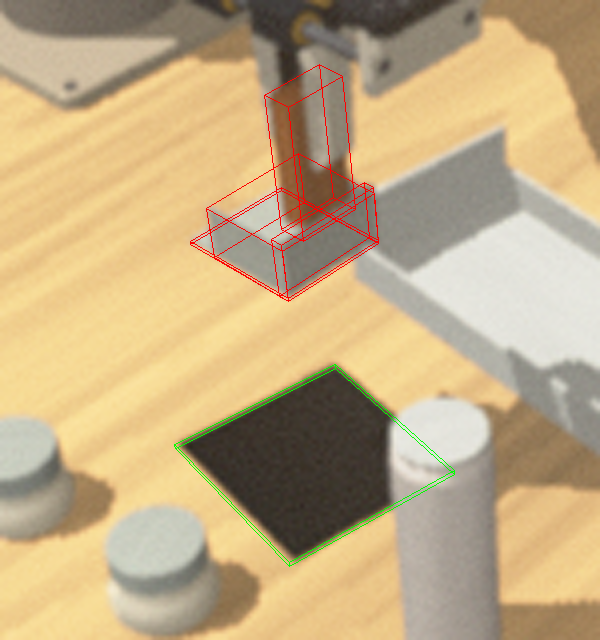

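View pics/ot26.png

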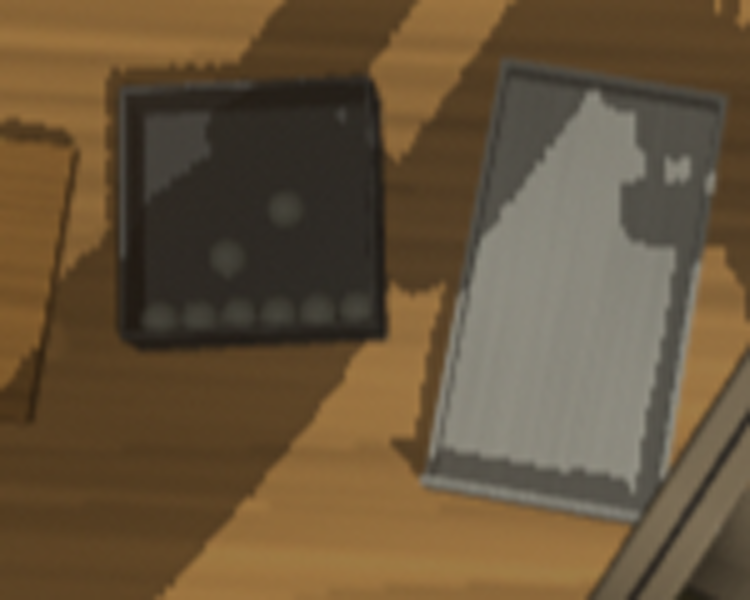

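Request:
jog_arm:
  commands:
    - [[0.0053,-0.0052,-0.09],[0,0,0],1]
    - [[0.0053,-0.0052,-0.18],[0,0,0],1]
    - [[0.0053,-0.0052,-0.23],[0,0,0],1]
    - [[0.0053,-0.0052,-0.242],[0,0,0],1]
    - [[0.0053,-0.0052,-0.2445],[0,0,0],1]
    - [[0.0053,-0.0052,-0.2445],[0,0,0],1]

```text
t: 30.8
tool_pos: [0.5264, -0.2434, 0.0746]
orientation: [2.219, 2.219, 0.002]
force: [0.1, -0.3, -0.9]
opening: 0.0159
```

Request:
jog_arm:
  commands:
    - [[-0.001,0,-0.004],[0,0,0],1]
    - [[-0.001,0,-0.004],[0,0,0],1]

```text
t: 31.05
tool_pos: [0.5263, -0.2438, 0.073]
orientation: [2.218, 2.218, 0.003]
force: [-0.1, 0.7, -1.1]
opening: 0.0154
```

Request:
jog_arm:
  commands:
    - [[0,0,-0.003],[0,0,0],1]
    - [[0,0,-0.003],[0,0,0],1]
    - [[0,0,-0.003],[0,0,0],1]

```text
t: 31.42
tool_pos: [0.5266, -0.244, 0.0716]
orientation: [2.217, 2.217, 0.003]
force: [0.3, 0.0, 1.1]
opening: 0.0158
```

Request:
jog_arm:
  commands:
    - [[0,0,0],[0,0,0],0.2]
    - [[0,0,0],[0,0,0],0.2]
    - [[0,0,0],[0,0,0],0.2]
    - [[0,0,0],[0,0,0],0.2]
    - [[0,0,0.08],[0,0,0],0.2]
    - [[0,0,0.16],[0,0,0],-1]
    - [[0,0,0.24],[0,0,0],-1]
    - [[0,0,0.24],[0,0,0],-1]

```text
t: 32.42
tool_pos: [0.5291, -0.2454, 0.2213]
orientation: [2.211, 2.211, 0.007]
force: [0.8, -0.3, 0.2]
opening: 0.0624
```

```bash
python3 - <<'E'
from h import *
s=robot.read_state(); print(s["t"],s["tool_pos"],s["force"],s["opening"],s["q"])
r=fitscoop(.003,[.4975,-.244,0]); print(r)
c=cam("scene"); over(c,"os27",[("scoop",r["scene"][0],.003),("mat",(.5,-.244,-.18),0)],80,260,190,340,4)
C={n:cam(n) for n in("scene","top")}
for n in C:
    t=robot.trace(n,"jar0"); print(n,[(round(d["p"],2),np.round(ray(C[n],d["uv"],.03 if n=="scene" else .04),3)[:2].tolist()) for d in t])
for x0 in((.401,-.3715),(.515,-.366),(.487,-.4765)):
    for n in C:
        m=getmask(n,"jar0",proj(C[n],[x0[0],x0[1],.025])[0])
        if m is not None: x,f=fit([C[n]],[m],MODELS["jar"],x0,symm=True); print(n,np.round(x,4),round(f,3))
x0=(.5144,.3707,-.066)
for n in C:
    x,f=fit([C[n]],[getmask(n,"shelf",proj(C[n],[x0[0],x0[1],.06])[0])],MODELS["shelf"],x0); print("shelf",n,np.round(x,4),round(f,3))
    over(C[n],"sh_"+n,[("shelf",x,0)],*( (270,420,90,190) if n=="scene" else (40,210,170,290)),5)
E
```

```text
32.425 [ 0.52914401 -0.24542676  0.22134303] [ 0.77616088 -0.32045958  0.18221775] 0.06244526971799007 [-5.22406834e-01  6.85354609e-02  1.54934602e+00  3.54863265e-04
  1.50817712e+00 -5.22472647e-01]
{'scene': (array([ 0.498 , -0.2429, -0.0237]), np.float64(0.03))}
scene [(0.98, [0.498, -0.482]), (0.74, [0.763, 0.086]), (0.61, [0.525, -0.364]), (0.56, [0.416, -0.378])]
top [(0.87, [0.524, -0.368]), (0.61, [0.48, -0.477])]
scene [ 0.4022 -0.37  ] 0.152
top [ 0.401  -0.3715] 1.0
scene [ 0.5154 -0.365 ] 0.152
top [ 0.5144 -0.365 ] 0.364
scene [ 0.4872 -0.476 ] 0.155
top [ 0.4855 -0.4767] 0.407
shelf scene [ 0.5166  0.369  -0.0621] 0.064
shelf top [ 0.514   0.3719 -0.0641] 0.029
```

View pics/os27.png

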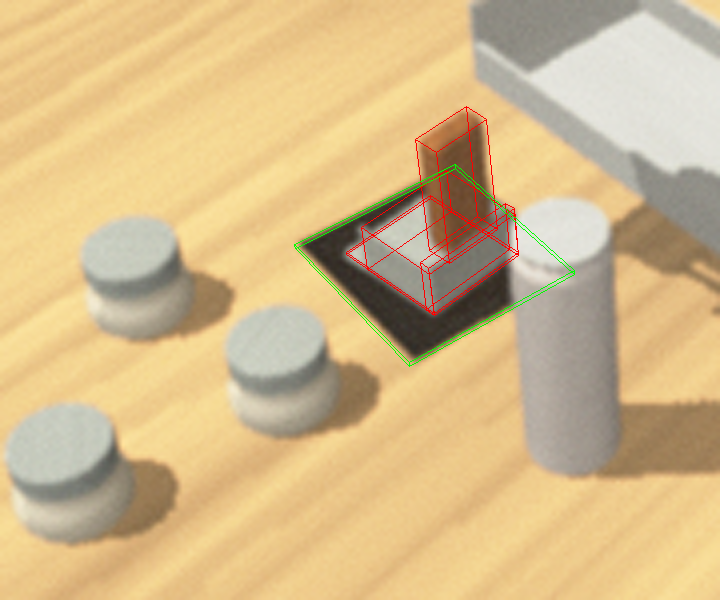

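View pics/sh_scene.png

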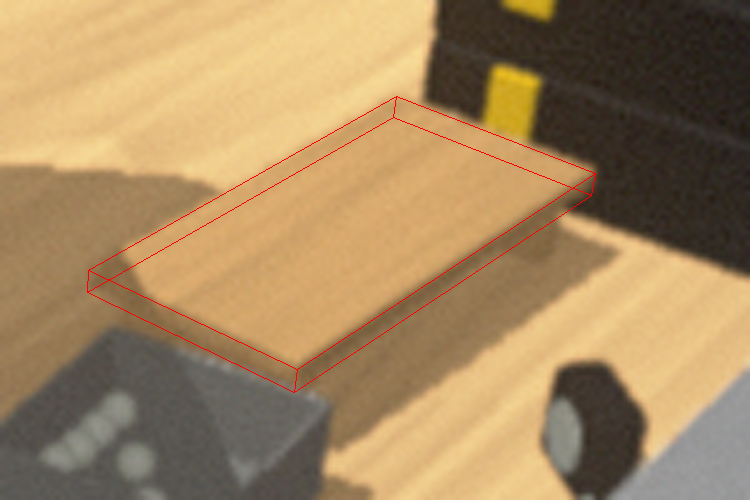

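View pics/sh_top.png

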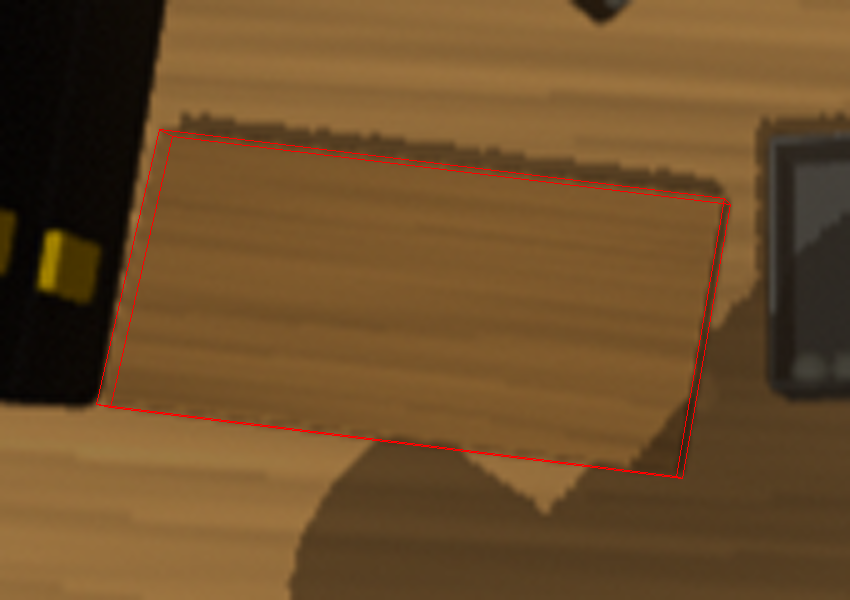

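```bash
python3 - <<'E'
from h import *
print(cmd([.515,-.366,.2],Rt(-.063)))
print(cmd([.515,-.366,.011],Rt(-.063)))
E
```

```text
([-0.0194, -0.2033, -0.0259], [0.0005, 0.0009, -0.01], 'mm', [-11.6, -122.0, -15.6], 'deg', 3.6)
([-0.0194, -0.2033, -0.3409], [0.0005, 0.0009, -0.01], 'mm', [-11.6, -122.0, -204.6], 'deg', 3.6)
```

Request:
jog_arm:
  commands:
    - [[-0.01,-0.1,0.01],[0,0.0005,-0.005],-1]
    - [[-0.019,-0.203,-0.02],[0,0.0009,-0.01],-1]
    - [[-0.019,-0.203,-0.03],[0,0.0009,-0.01],-1]
    - [[-0.019,-0.203,-0.1],[0,0.0009,-0.01],-1]
    - [[-0.019,-0.203,-0.19],[0,0.0009,-0.01],-1]
    - [[-0.019,-0.203,-0.2],[0,0.0009,-0.01],-1]
    - [[-0.019,-0.203,-0.2],[0,0.0009,-0.01],-1]
  newtons: 25

```text
t: 34.05
tool_pos: [0.5157, -0.3655, 0.0967]
orientation: [2.288, 2.15, -0.003]
force: [0.7, 0.1, 1.0]
opening: 0.093
```

```bash
python3 - <<'E'
from h import *
s=robot.read_state(); print(s["t"],s["tool_pos"],s["opening"])
c=cam("scene"); over(c,"os28",[("jar",(.515,-.366),0)],80,260,190,340,4)
print(cmd([.515,-.366,.011],Rt(-.063)))
E
```

```text
34.05 [ 0.51570511 -0.36549927  0.0967    ] 0.09302138335206661
([-0.0026, 0.0005, -0.1453], [0.0008, 0.0003, -0.0001], 'mm', [-1.5, 0.3, -87.2], 'deg', 0.3)
```

View pics/os28.png

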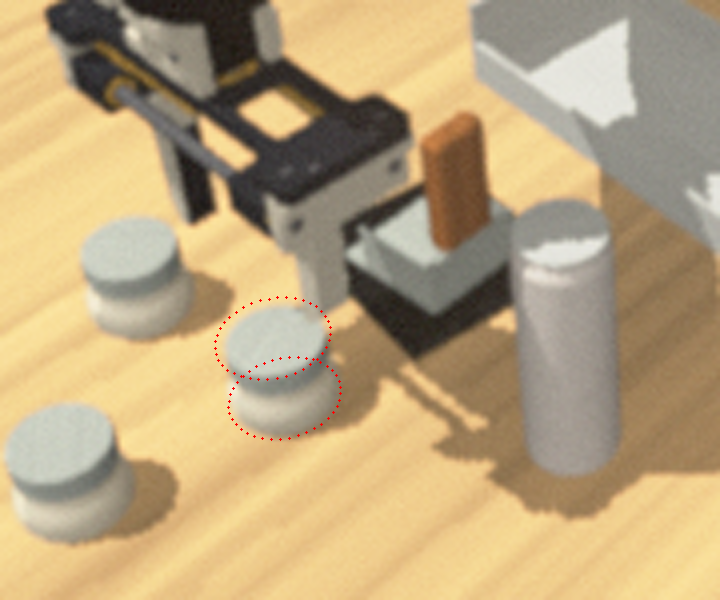

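Request:
jog_arm:
  commands:
    - [[-0.0025,0,-0.07],[0.0008,0,0],-1]
    - [[-0.0025,0,-0.13],[0.0008,0,0],-1]
    - [[-0.0025,0,-0.145],[0.0008,0,0],-1]
    - [[-0.0025,0,-0.145],[0.0008,0,0],-1]
    - [[-0.0025,0,-0.145],[0.0008,0,0],1]
    - [[-0.0025,0,-0.145],[0.0008,0,0],1]
    - [[-0.0025,0,-0.145],[0.0008,0,0],1]
    - [[-0.0025,0,-0.145],[0.0008,0,0],1]
    - [[-0.0025,0,-0.145],[0.0008,0,0],1]

```text
t: 35.22
tool_pos: [0.5154, -0.3664, 0.0115]
orientation: [2.288, 2.15, 0.003]
force: [2.1, 0.7, 2.0]
opening: 0.0558
```

```bash
python3 - <<'E'
from h import *
s=robot.read_state(); print(s["t"],s["tool_pos"],s["opening"],s["force"])
print(cmd([.5175,.4104,.2],Rt(-.063)))
E
```

```text
35.225 [ 0.51540502 -0.36642655  0.01152251] 0.05576749839599484 [2.12191927 0.69887714 2.02788574]
([0.0035, 1.2947, 0.3141], [0.0, 0.0005, -0.0001], 'mm', [2.1, 776.8, 188.5], 'deg', 0.2)
```

Request:
jog_arm:
  commands:
    - [[0,0,0.1],[0,0,0],1]
    - [[0,0,0.2],[0,0,0],1]
    - [[0,0.06,0.29],[0,0,0],1]
    - [[0,0.16,0.31],[0,0,0],1]
    - [[0,0.26,0.31],[0,0,0],1]
    - [[0,0.36,0.31],[0,0,0],1]
    - [[0,0.46,0.31],[0,0,0],1]
    - [[0,0.56,0.31],[0,0,0],1]
    - [[0,0.66,0.31],[0,0,0],1]
    - [[0,0.74,0.31],[0,0,0],1]

```text
t: 36.48
tool_pos: [0.5146, 0.0797, 0.1971]
orientation: [2.288, 2.151, 0.002]
force: [0.5, -0.4, -1.7]
opening: 0.0559
```

```bash
python3 - <<'E'
from h import *
s=robot.read_state(); print(s["t"],s["tool_pos"],s["opening"],s["force"])
print(cmd([.5175,.4104,.2],Rt(-.063)))
print(cmd([.5175,.4104,.08],Rt(-.063)))
E
```

```text
36.475 [0.51456833 0.07973814 0.19710635] 0.05591332822116879 [ 0.50974173 -0.44502637 -1.71170955]
([0.0049, 0.5511, 0.0048], [0.0, 0.0003, -0.0002], 'mm', [2.9, 330.7, 2.9], 'deg', 0.1)
([0.0049, 0.5511, -0.1952], [0.0, 0.0003, -0.0002], 'mm', [2.9, 330.7, -117.1], 'deg', 0.1)
```

Request:
jog_arm:
  commands:
    - [[0.005,0.1,0.005],[0,0,0],1]
    - [[0.005,0.2,0.005],[0,0,0],1]
    - [[0.005,0.3,0.005],[0,0,0],1]
    - [[0.005,0.4,0.005],[0,0,0],1]
    - [[0.005,0.5,0.005],[0,0,0],1]
    - [[0.005,0.55,0],[0,0,0],1]
    - [[0.005,0.551,-0.05],[0,0,0],1]
    - [[0.005,0.551,-0.12],[0,0,0],1]
    - [[0.005,0.551,-0.19],[0,0,0],1]
    - [[0.005,0.551,-0.195],[0,0,0],1]

```text
t: 37.72
tool_pos: [0.5142, 0.408, 0.0748]
orientation: [2.289, 2.152, -0.013]
force: [-0.7, 0.6, -1.2]
opening: 0.0562
```

```bash
python3 - <<'E'
from h import *
s=robot.read_state(); print(s["t"],s["tool_pos"],s["opening"],s["force"])
c=cam("scene"); over(c,"os29",[("jar",(.5175,.4104),.06),("shelf",(.515,.3705,-.063),0)],260,420,60,200,5)
print(cmd([.5175,.4104,.0725],Rt(-.063)))
E
```

```text
37.725 [0.51421947 0.4080165  0.07481873] 0.05624085721603756 [-0.70292343  0.64662398 -1.20534041]
([0.0029, 0.0022, -0.0083], [0.0005, -0.0004, -0.0002], 'mm', [1.7, 1.3, -5.0], 'deg', 0.3)
```

View pics/os29.png

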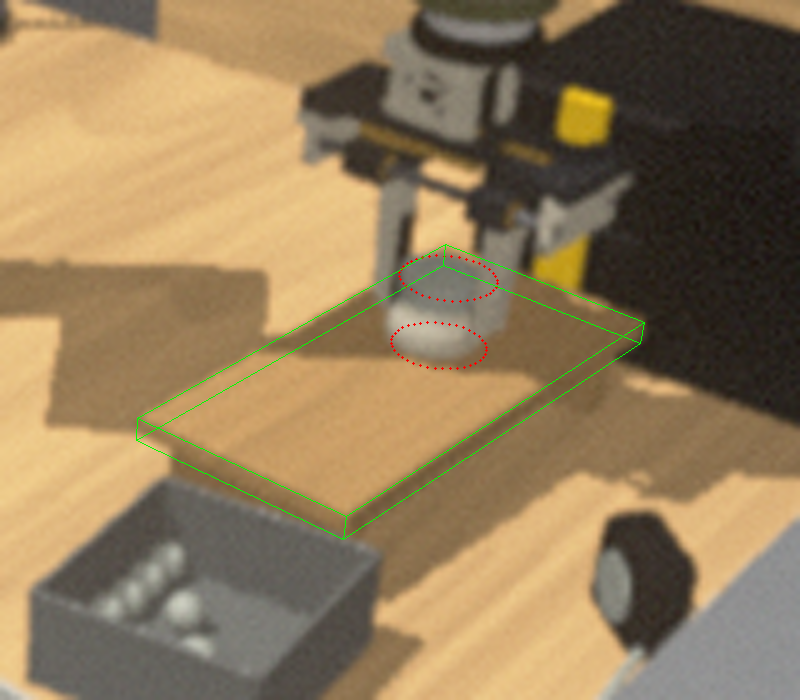

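Request:
jog_arm:
  commands:
    - [[0.003,0.002,-0.005],[0,0,0],1]
    - [[0.003,0.002,-0.0075],[0,0,0],1]
    - [[0.003,0.002,-0.009],[0,0,0],1]
    - [[0.003,0.002,-0.009],[0,0,0],1]

```text
t: 38.28
tool_pos: [0.5179, 0.4105, 0.0728]
orientation: [2.288, 2.152, -0.005]
force: [-0.5, 1.2, -1.3]
opening: 0.0561
```

Request:
jog_arm:
  commands:
    - [[0,0,-0.002],[0,0,0],1]
    - [[0,0,-0.002],[0,0,0],1]
    - [[0,0,-0.003],[0,0,0],1]
    - [[0,0,-0.003],[0,0,0],1]

```text
t: 38.78
tool_pos: [0.518, 0.4105, 0.0716]
orientation: [2.288, 2.151, -0.004]
force: [-2.9, -1.9, 4.9]
opening: 0.0558
```

Request:
jog_arm:
  commands:
    - [[0,0,0],[0,0,0],-0.6]
    - [[0,0,0],[0,0,0],-1]
    - [[0,0,0],[0,0,0],-1]
    - [[0,0,0.06],[0,0,0],-1]
    - [[0,0,0.15],[0,0,0],-1]
    - [[0,-0.05,0.25],[0,0,0],-1]
    - [[0,-0.15,0.25],[0,0,0],-1]
    - [[0,-0.25,0.25],[0,0,0],-1]
    - [[0,-0.35,0.25],[0,0,0],-1]
    - [[0,-0.45,0.25],[0,0,0],-1]

```text
t: 40.02
tool_pos: [0.5178, 0.1388, 0.2217]
orientation: [2.287, 2.151, -0.004]
force: [0.2, -0.9, 0.7]
opening: 0.0931
```

```bash
python3 - <<'E'
from h import *
s=robot.read_state(); print(s["t"],s["tool_pos"],s["opening"],s["force"])
C={n:cam(n) for n in("scene","top")}
over(C["scene"],"os30",[("jar",(.5178,.4105),.06)],260,420,60,200,5)
for n in C:
    t=robot.trace(n,"jar0"); print(n,[(round(d["p"],2),np.round(d["uv"]).tolist(),np.round(ray(C[n],d["uv"],.03),3)[:2].tolist()) for d in t])
for x0 in((.401,-.3715),(.487,-.4765)):
    for n in C:
        m=getmask(n,"jar0",proj(C[n],[x0[0],x0[1],.025])[0])
        if m is not None: x,f=fit([C[n]],[m],MODELS["jar"],x0,symm=True); print(n,np.round(x,4),round(f,3))
print(cmd([.487,-.476,.2],Rt(-.063)))
E
```

```text
40.025 [0.5177887  0.13878477 0.22169978] 0.09311057504212746 [ 0.22054592 -0.85430298  0.74805305]
scene [(0.84, [97.0, 307.0], [0.496, -0.479]), (0.79, [349.0, 121.0], [0.468, 0.511]), (0.74, [113.0, 259.0], [0.408, -0.376])]
top [(0.65, [398.0, 288.0], [0.404, -0.372]), (0.65, [436.0, 262.0], [0.481, -0.473])]
scene [ 0.4023 -0.3714] 0.108
top [ 0.4003 -0.3733] 0.221
scene [ 0.4891 -0.4759] 0.146
top [ 0.4859 -0.4775] 0.12
([-0.0515, -1.0298, -0.0358], [0.0004, -0.0002, -0.0005], 'mm', [-30.9, -617.9, -21.5], 'deg', 0.2)
```

View pics/os30.png

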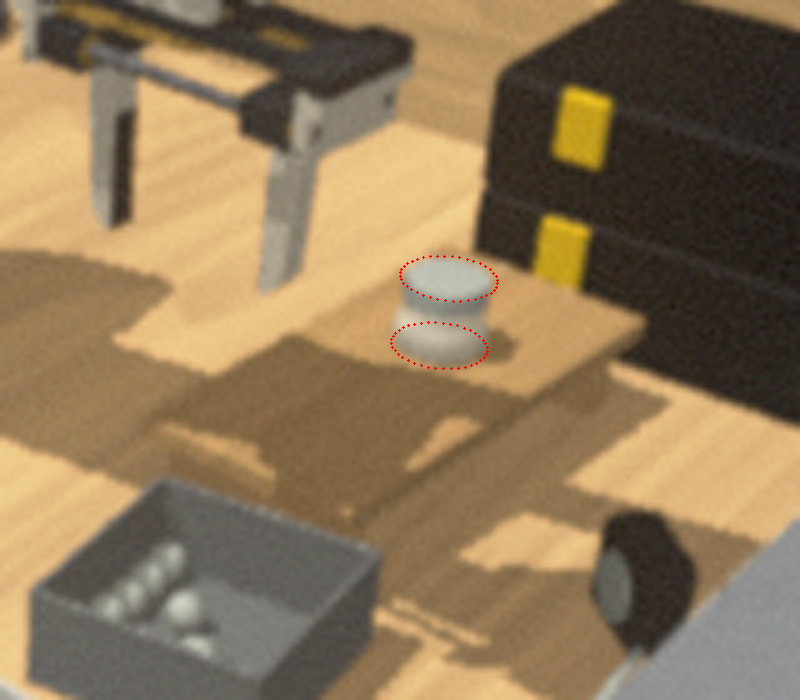

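Request:
jog_arm:
  commands:
    - [[0,-0.1,0],[0,0,0],-1]
    - [[0,-0.2,0],[0,0,0],-1]
    - [[0,-0.3,0],[0,0,0],-1]
    - [[0,-0.4,0],[0,0,0],-1]
    - [[-0.01,-0.5,0],[0,0,0],-1]
    - [[-0.02,-0.6,0],[0,0,0],-1]
    - [[-0.03,-0.7,0],[0,0,0],-1]
    - [[-0.04,-0.8,0],[0,0,0],-1]
    - [[-0.05,-0.9,0],[0,0,0],-1]
    - [[-0.05,-1.0,0],[0,0,0],-1]

```text
t: 41.68
tool_pos: [0.4887, -0.4591, 0.2214]
orientation: [2.284, 2.156, -0.004]
force: [1.4, 0.0, 0.9]
opening: 0.0932
```

```bash
python3 - <<'E'
from h import *
s=robot.read_state(); print(s["t"],s["tool_pos"],s["opening"],s["force"])
print(cmd([.4875,-.4765,.1],Rt(-.063)))
E
```

```text
41.675 [ 0.4887319  -0.45910049  0.22136135] 0.09317444587927701 [1.40719824 0.03406553 0.90456642]
([-0.0021, -0.029, -0.2023], [0.0004, -0.0002, -0.0008], 'mm', [-1.2, -17.4, -121.4], 'deg', 0.3)
```

Request:
jog_arm:
  commands:
    - [[-0.002,-0.029,-0.03],[0.0004,0,-0.0008],-1]
    - [[-0.002,-0.029,-0.1],[0.0004,0,-0.0008],-1]
    - [[-0.002,-0.029,-0.17],[0.0004,0,-0.0008],-1]
    - [[-0.002,-0.029,-0.2],[0.0004,0,-0.0008],-1]
    - [[-0.002,-0.029,-0.2],[0.0004,0,-0.0008],-1]

```text
t: 42.3
tool_pos: [0.4876, -0.475, 0.0998]
orientation: [-2.286, -2.149, 0.001]
force: [-0.0, 0.3, 0.5]
opening: 0.093
```

```bash
python3 - <<'E'
from h import *
s=robot.read_state(); print(s["t"],s["tool_pos"],s["opening"],s["force"])
c=cam("scene"); over(c,"os31",[("jar",(.4875,-.4765),0),("jar",(.4015,-.372),0)],60,240,200,340,4)
print(cmd([.4875,-.4765,.0115],Rt(-.063)))
E
```

```text
42.3 [ 0.48760961 -0.4750409   0.09975997] 0.0929824901153098 [-0.01731363  0.31285329  0.48972889]
([-0.0014, -0.0006, -0.1507], [-0.0, -0.0002, -0.0002], 'mm', [-0.8, -0.4, -90.4], 'deg', 0.1)
```

View pics/os31.png

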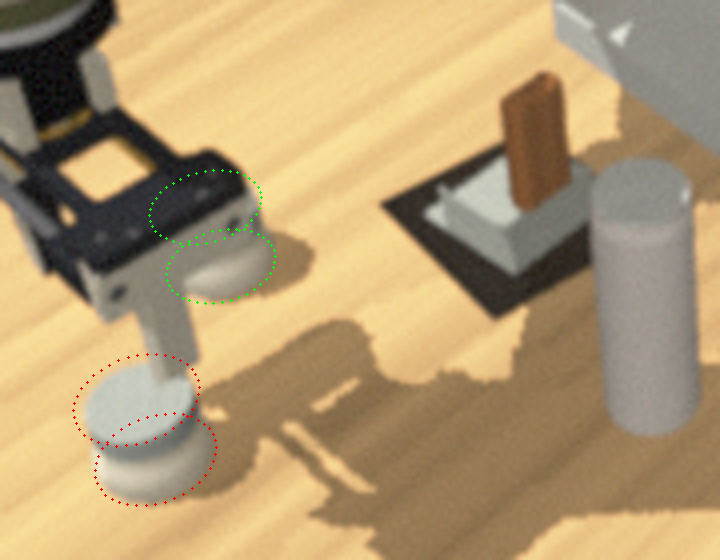

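Request:
jog_arm:
  commands:
    - [[-0.001,-0.001,-0.07],[0,0,0],-1]
    - [[-0.001,-0.001,-0.135],[0,0,0],-1]
    - [[-0.001,-0.001,-0.151],[0,0,0],-1]
    - [[-0.001,-0.001,-0.151],[0,0,0],-1]
    - [[-0.001,-0.001,-0.151],[0,0,0],1]
    - [[-0.001,-0.001,-0.151],[0,0,0],1]
    - [[-0.001,-0.001,-0.151],[0,0,0],1]
    - [[-0.001,-0.001,-0.151],[0,0,0],1]
    - [[-0.001,-0.001,-0.151],[0,0,0],1]

```text
t: 43.48
tool_pos: [0.4882, -0.4769, 0.0118]
orientation: [2.289, 2.152, -0.001]
force: [1.5, -0.0, 2.7]
opening: 0.0557
```

```bash
python3 - <<'E'
from h import *
s=robot.read_state(); print(s["t"],s["tool_pos"],s["opening"],s["force"])
print(cmd([.5132,.3426,.2],Rt(-.063)))
E
```

```text
43.475 [ 0.48818348 -0.47694082  0.01182256] 0.055710144468182086 [ 1.52419854 -0.00533589  2.6515273 ]
([0.0417, 1.3659, 0.3136], [0.0001, -0.0, -0.0002], 'mm', [25.0, 819.5, 188.2], 'deg', 0.1)
```

Request:
jog_arm:
  commands:
    - [[0,0,0.1],[0,0,0],1]
    - [[0,0,0.2],[0,0,0],1]
    - [[0,0.06,0.29],[0,0,0],1]
    - [[0,0.16,0.31],[0,0,0],1]
    - [[0.01,0.26,0.31],[0,0,0],1]
    - [[0.02,0.36,0.31],[0,0,0],1]
    - [[0.03,0.46,0.31],[0,0,0],1]
    - [[0.04,0.56,0.31],[0,0,0],1]
    - [[0.042,0.66,0.31],[0,0,0],1]
    - [[0.042,0.76,0.31],[0,0,0],1]

```text
t: 44.72
tool_pos: [0.5126, -0.0191, 0.1973]
orientation: [-2.289, -2.151, 0.002]
force: [0.9, -1.1, -1.8]
opening: 0.056
```

```bash
python3 - <<'E'
from h import *
s=robot.read_state(); print(s["t"],s["tool_pos"],s["opening"],s["force"])
print(cmd([.5132,.3426,.2],Rt(-.063)))
print(cmd([.5132,.3426,.08],Rt(-.063)))
E
```

```text
44.725 [ 0.51264832 -0.01912501  0.19728789] 0.05603142930188707 [ 0.94475599 -1.05351096 -1.81878184]
([0.0009, 0.6029, 0.0045], [0.0001, -0.0002, -0.0002], 'mm', [0.6, 361.7, 2.7], 'deg', 0.1)
([0.0009, 0.6029, -0.1955], [0.0001, -0.0002, -0.0002], 'mm', [0.6, 361.7, -117.3], 'deg', 0.1)
```

Request:
jog_arm:
  commands:
    - [[0.001,0.1,0.005],[0,0,0],1]
    - [[0.001,0.2,0.005],[0,0,0],1]
    - [[0.001,0.3,0.005],[0,0,0],1]
    - [[0.001,0.4,0.005],[0,0,0],1]
    - [[0.001,0.5,0.005],[0,0,0],1]
    - [[0.001,0.58,0.005],[0,0,0],1]
    - [[0.001,0.603,0],[0,0,0],1]
    - [[0.001,0.603,-0.02],[0,0,0],1]
    - [[0.001,0.603,-0.09],[0,0,0],1]
    - [[0.001,0.603,-0.09],[0,0,0],1]

```text
t: 45.98
tool_pos: [0.5104, 0.3392, 0.1381]
orientation: [-2.289, -2.148, 0.017]
force: [-0.5, -0.7, -2.2]
opening: 0.0559
```

```bash
python3 - <<'E'
from h import *
s=robot.read_state(); print(s["t"],s["tool_pos"],s["opening"],s["force"])
c=cam("scene"); over(c,"os32",[("jar",(.5132,.3426),.06),("shelf",(.515,.3705,-.063),0)],260,420,60,200,5)
print(cmd([.5132,.3426,.073],Rt(-.063)))
E
```

```text
45.975 [0.51044604 0.33922971 0.13812445] 0.0559215450566523 [-0.51634843 -0.65985465 -2.22029624]
([0.0022, 0.004, -0.1132], [0.0005, -0.0009, 0.0001], 'mm', [1.3, 2.4, -67.9], 'deg', 0.4)
```

View pics/os32.png

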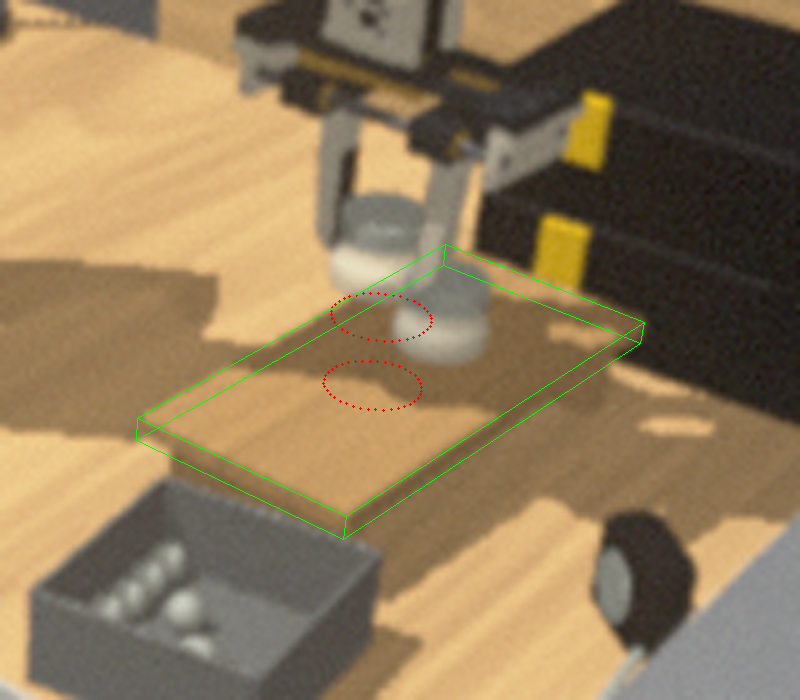

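Request:
jog_arm:
  commands:
    - [[0.002,0.004,-0.03],[0.0005,-0.0009,0],1]
    - [[0.002,0.004,-0.07],[0.0005,-0.0009,0],1]
    - [[0.002,0.004,-0.1],[0.0005,-0.0009,0],1]
    - [[0.002,0.004,-0.109],[0.0005,-0.0009,0],1]
    - [[0.002,0.004,-0.112],[0.0005,-0.0009,0],1]
    - [[0.002,0.004,-0.114],[0.0005,-0.0009,0],1]
    - [[0.002,0.004,-0.114],[0.0005,-0.0009,0],1]

```text
t: 46.9
tool_pos: [0.5135, 0.3429, 0.0733]
orientation: [2.291, 2.15, 0.001]
force: [-0.2, 0.5, -1.6]
opening: 0.0558
```

Request:
jog_arm:
  commands:
    - [[0,0,-0.0025],[0,0,0],1]
    - [[0,0,-0.003],[0,0,0],1]
    - [[0,0,-0.003],[0,0,0],1]

```text
t: 47.28
tool_pos: [0.5138, 0.3431, 0.0719]
orientation: [2.291, 2.149, 0.002]
force: [0.8, 0.2, -0.0]
opening: 0.0561
```

Just touching; release and fetch the third jar.

Request:
jog_arm:
  commands:
    - [[0,0,-0.0005],[0,0,0],-0.6]
    - [[0,0,-0.0005],[0,0,0],-1]
    - [[0,0,-0.0005],[0,0,0],-1]
    - [[0,0,0.06],[0,0,0],-1]
    - [[0,0,0.15],[0,0,0],-1]
    - [[0,-0.05,0.25],[0,0,0],-1]
    - [[0,-0.15,0.25],[0,0,0],-1]
    - [[0,-0.25,0.25],[0,0,0],-1]
    - [[-0.02,-0.35,0.25],[0,0,0],-1]
    - [[-0.04,-0.45,0.25],[0,0,0],-1]

```text
t: 48.52
tool_pos: [0.4893, 0.0713, 0.222]
orientation: [2.29, 2.149, 0.003]
force: [0.4, 0.2, 0.1]
opening: 0.093
```

```bash
python3 - <<'E'
from h import *
s=robot.read_state(); print(s["t"],s["tool_pos"],s["opening"],s["force"])
C={n:cam(n) for n in("scene","top")}
over(C["scene"],"os33",[("jar",(.5136,.343),.06),("jar",(.5178,.4105),.06)],260,420,60,200,5)
x0=(.401,-.3715)
for n in C:
    m=getmask(n,"jar0",proj(C[n],[x0[0],x0[1],.025])[0])
    x,f=fit([C[n]],[m],MODELS["jar"],x0,symm=True); print(n,np.round(x,4),round(f,3))
print(cmd([.4013,-.372,.2],Rt(-.063)))
E
```

```text
48.525 [0.48925605 0.07125522 0.22203052] 0.09299194078419938 [0.425197   0.15856959 0.10749449]
scene [ 0.4021 -0.3717] 0.194
top [ 0.4015 -0.3726] 0.14
([-0.1476, -0.7402, -0.037], [-0.0002, 0.0004, 0.0005], 'mm', [-88.6, -444.1, -22.2], 'deg', 0.2)
```

View pics/os33.png

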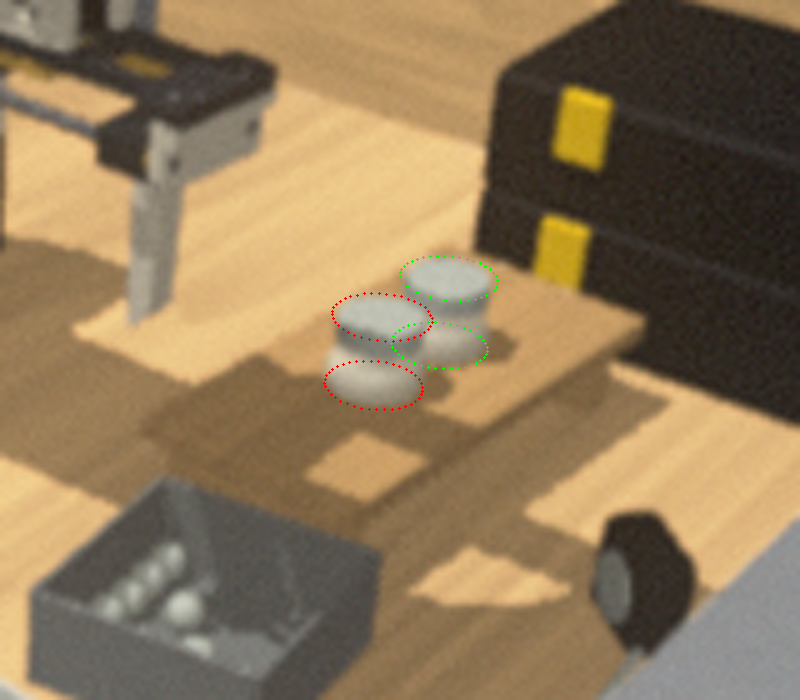

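Request:
jog_arm:
  commands:
    - [[0,-0.1,0],[0,0,0],-1]
    - [[0,-0.2,0],[0,0,0],-1]
    - [[0,-0.3,0],[0,0,0],-1]
    - [[-0.03,-0.4,0],[0,0,0],-1]
    - [[-0.06,-0.5,0],[0,0,0],-1]
    - [[-0.1,-0.6,0],[0,0,0],-1]
    - [[-0.14,-0.7,0],[0,0,0],-1]
    - [[-0.148,-0.74,0],[0,0,0],-1]
    - [[-0.148,-0.74,-0.05],[0,0,0],-1]
    - [[-0.148,-0.74,-0.12],[0,0,0],-1]

```text
t: 49.98
tool_pos: [0.4032, -0.3724, 0.1507]
orientation: [2.29, 2.145, 0.004]
force: [1.3, 0.7, 1.0]
opening: 0.093
```

```bash
python3 - <<'E'
from h import *
s=robot.read_state(); print(s["t"],s["tool_pos"],s["opening"],s["force"])
c=cam("scene"); over(c,"os34",[("jar",(.4016,-.372),0)],60,240,180,320,4)
print(cmd([.4016,-.372,.0115],Rt(-.063)))
E
```

```text
49.975 [ 0.40315959 -0.37241906  0.15069423] 0.0930348874100626 [1.32133246 0.702565   0.98276977]
([0.0021, -0.005, -0.2192], [-0.0011, -0.0003, 0.0003], 'mm', [1.2, -3.0, -131.5], 'deg', 0.4)
```

View pics/os34.png

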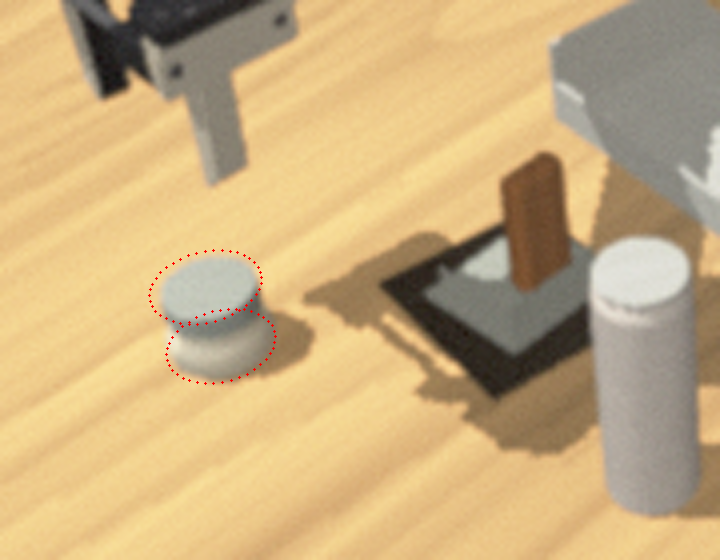

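Request:
jog_arm:
  commands:
    - [[-0.002,0,-0.07],[-0.001,0,0],-1]
    - [[-0.002,0,-0.15],[-0.001,0,0],-1]
    - [[-0.002,0,-0.21],[-0.001,0,0],-1]
    - [[-0.002,0,-0.232],[-0.001,0,0],-1]
    - [[-0.002,0,-0.232],[-0.001,0,0],-1]

```text
t: 50.65
tool_pos: [0.3997, -0.3684, 0.0039]
orientation: [-2.289, -2.147, 0.002]
force: [-0.3, 0.0, 0.1]
opening: 0.0931
```

```bash
python3 - <<'E'
from h import *
s=robot.read_state(); print(s["t"],s["tool_pos"],s["opening"],s["force"])
print(cmd([.4016,-.372,.0115],Rt(-.063)))
E
```

```text
50.65 [ 0.39972497 -0.36838385  0.00385579] 0.09314647366059092 [-0.33721418  0.00550053  0.06051023]
([0.0031, -0.006, 0.0127], [-0.0002, -0.0004, 0.0002], 'mm', [1.9, -3.6, 7.6], 'deg', 0.2)
```

Request:
jog_arm:
  commands:
    - [[0.003,-0.006,0.0127],[0,0,0],-1]
    - [[0.003,-0.006,0.0127],[0,0,0],-1]
    - [[0.003,-0.006,0.0127],[0,0,0],1]
    - [[0.003,-0.006,0.0127],[0,0,0],1]
    - [[0.003,-0.006,0.0127],[0,0,0],1]
    - [[0.003,-0.006,0.0127],[0,0,0],1]
    - [[0.003,-0.006,0.0127],[0,0,0],1]

```text
t: 51.52
tool_pos: [0.4015, -0.3719, 0.0113]
orientation: [-2.289, -2.147, 0.002]
force: [1.3, 0.4, -1.1]
opening: 0.0556
```

```bash
python3 - <<'E'
from h import *
s=robot.read_state(); print(s["t"],s["tool_pos"],s["opening"],s["force"])
print(cmd([.509,.2747,.2],Rt(-.063)))
E
```

```text
51.525 [ 0.40150486 -0.3718817   0.01131651] 0.05555274565592555 [ 1.26096925  0.40536653 -1.11511728]
([0.1792, 1.0776, 0.3145], [-0.0002, -0.0004, 0.0002], 'mm', [107.5, 646.6, 188.7], 'deg', 0.2)
```

Request:
jog_arm:
  commands:
    - [[0,0,0.1],[0,0,0],1]
    - [[0,0,0.2],[0,0,0],1]
    - [[0.02,0.06,0.29],[0,0,0],1]
    - [[0.05,0.15,0.31],[0,0,0],1]
    - [[0.08,0.25,0.31],[0,0,0],1]
    - [[0.11,0.35,0.31],[0,0,0],1]
    - [[0.14,0.45,0.31],[0,0,0],1]
    - [[0.17,0.55,0.31],[0,0,0],1]
    - [[0.18,0.65,0.31],[0,0,0],1]
    - [[0.18,0.75,0.31],[0,0,0],1]

```text
t: 52.78
tool_pos: [0.5091, 0.0801, 0.1968]
orientation: [-2.289, -2.147, 0.003]
force: [0.7, 0.4, -2.9]
opening: 0.0562
```

```bash
python3 - <<'E'
from h import *
s=robot.read_state(); print(s["t"],s["tool_pos"],s["opening"],s["force"])
print(cmd([.509,.2747,.2],Rt(-.063)))
E
```

```text
52.775 [0.50914456 0.08010727 0.19679063] 0.0561673051273925 [ 0.66646437  0.42899459 -2.8622259 ]
([-0.0002, 0.3243, 0.0053], [-0.0002, -0.0006, 0.0002], 'mm', [-0.1, 194.6, 3.2], 'deg', 0.2)
```

Request:
jog_arm:
  commands:
    - [[0,0.1,0.005],[0,0,0],1]
    - [[0,0.2,0.005],[0,0,0],1]
    - [[0,0.29,0.005],[0,0,0],1]
    - [[0,0.324,0.005],[0,0,0],1]
    - [[0,0.324,0],[0,0,0],1]
    - [[0,0.324,-0.05],[0,0,0],1]
    - [[0,0.324,-0.1],[0,0,0],1]
    - [[0,0.324,-0.1],[0,0,0],1]

```text
t: 53.78
tool_pos: [0.5072, 0.2718, 0.1335]
orientation: [-2.289, -2.144, 0.013]
force: [-1.4, 0.0, -2.6]
opening: 0.0561
```

```bash
python3 - <<'E'
from h import *
s=robot.read_state(); print(s["t"],s["tool_pos"],s["opening"],s["force"])
c=cam("scene"); over(c,"os35",[("jar",(.509,.2747),.06),("jar",(.5136,.343),.06),("jar",(.5178,.4105),.06)],260,420,60,200,5)
print(cmd([.509,.2747,.073],Rt(-.063)))
E
```

```text
53.775 [0.50716016 0.27184982 0.13346796] 0.05612947845063144 [-1.35506875  0.01467761 -2.61074056]
([0.001, 0.0034, -0.1045], [0.0001, -0.001, 0.0004], 'mm', [0.6, 2.1, -62.7], 'deg', 0.4)
```

View pics/os35.png

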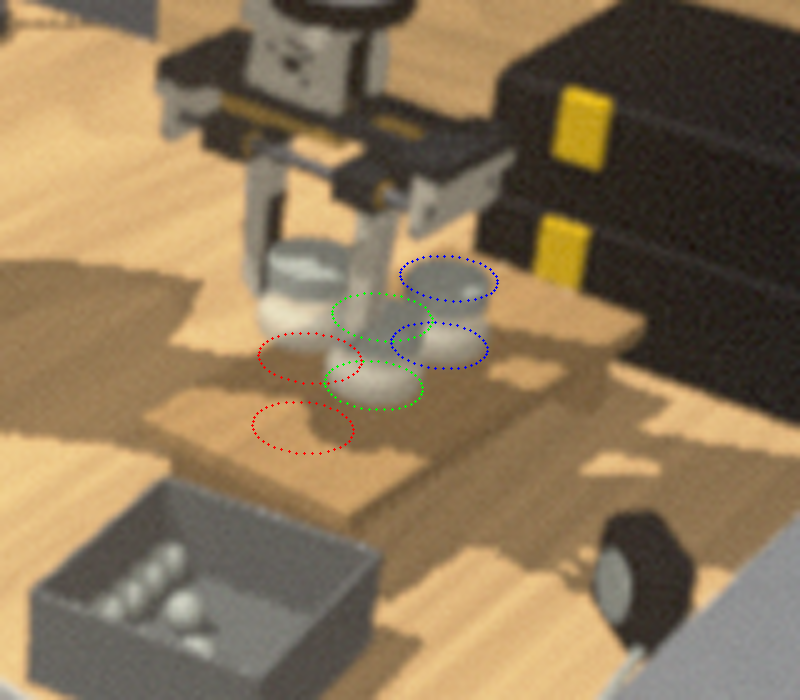

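Request:
jog_arm:
  commands:
    - [[0.001,0.0025,-0.03],[0,-0.001,0],1]
    - [[0.001,0.0025,-0.07],[0,-0.001,0],1]
    - [[0.001,0.0025,-0.095],[0,-0.001,0],1]
    - [[0.001,0.0025,-0.103],[0,-0.001,0],1]
    - [[0.001,0.0025,-0.105],[0,-0.001,0],1]
    - [[0.001,0.0025,-0.105],[0,-0.001,0],1]
    - [[0.001,0.0025,-0.105],[0,-0.001,0],1]

```text
t: 54.7
tool_pos: [0.5096, 0.2744, 0.0735]
orientation: [2.293, 2.147, 0.002]
force: [0.7, -0.8, -2.1]
opening: 0.0559
```

Request:
jog_arm:
  commands:
    - [[0,0,-0.003],[0,0,0],1]
    - [[0,0,-0.004],[0,0,0],1]
    - [[0,0,-0.004],[0,0,0],1]

```text
t: 55.08
tool_pos: [0.5098, 0.2744, 0.0714]
orientation: [2.292, 2.147, 0.002]
force: [-0.1, -1.1, -1.0]
opening: 0.0563
```

Request:
jog_arm:
  commands:
    - [[0,0,-0.001],[0,0,0],1]
    - [[0,0,-0.001],[0,0,0],-0.6]
    - [[0,0,-0.001],[0,0,0],-1]
    - [[0,0,-0.001],[0,0,0],-1]
    - [[0,0,0.06],[0,0,0],-1]
    - [[0,0,0.15],[0,0,0],-1]
    - [[-0.05,-0.05,0.25],[0,0,0],-1]
    - [[-0.1,-0.15,0.25],[0,0,0],-1]
    - [[-0.15,-0.25,0.25],[0,0,0],-1]
    - [[-0.15,-0.3,0.25],[0,0,0],-1]

```text
t: 56.32
tool_pos: [0.4186, 0.0931, 0.2218]
orientation: [2.291, 2.147, 0.004]
force: [1.1, -0.9, -0.3]
opening: 0.093
```

Request:
jog_arm:
  commands:
    - [[0,0,0.05],[0,0,0],-1]
    - [[0,0,0.05],[0,0,0],-1]
    - [[0,0,0.05],[0,0,0],-1]
    - [[0,0,0.05],[0,0,0],-1]

```text
t: 56.82
tool_pos: [0.4182, 0.0934, 0.2507]
orientation: [2.291, 2.148, 0.001]
force: [0.1, -0.2, 0.1]
opening: 0.093
```

```bash
python3 - <<'E'
from h import *
s=robot.read_state(); print(s["t"],s["tool_pos"],s["opening"],s["force"])
C={n:cam(n) for n in("scene","top")}
for n in C: save(C[n],"fin_"+n)
it=[("jar",(.509,.2744),.06),("jar",(.5136,.343),.06),("jar",(.5178,.4105),.06),("shelf",(.515,.3705,-.063),0)]
over(C["scene"],"os36",it,260,420,60,200,5)
over(C["top"],"ot36",it,40,240,170,290,4)
print(fitscoop(.003,[.498,-.243,0]))
for x0 in((.509,.2744),(.5136,.343),(.5178,.4105)):
    for n in C:
        m=getmask(n,"jar0",proj(C[n],[x0[0],x0[1],.085])[0])
        if m is not None: x,f=fit([C[n]],[m],MODELS["jar"],x0,symm=True,z=.06); print(n,np.round(x,4),round(f,3))
E
```

```text
56.825 [0.41821152 0.09338872 0.25065222] 0.09303797193239975 [ 0.1271484  -0.16674512  0.09042044]
{'scene': (array([ 0.4967, -0.244 ,  0.018 ]), np.float64(0.018))}
scene [0.5038 0.2812] 0.279
top [0.509  0.2744] 1.0
scene [0.5141 0.3491] 0.308
top [0.5136 0.343 ] 1.0
scene [0.5132 0.4195] 0.355
top [0.5162 0.4033] 0.551
```

View pics/os36.png

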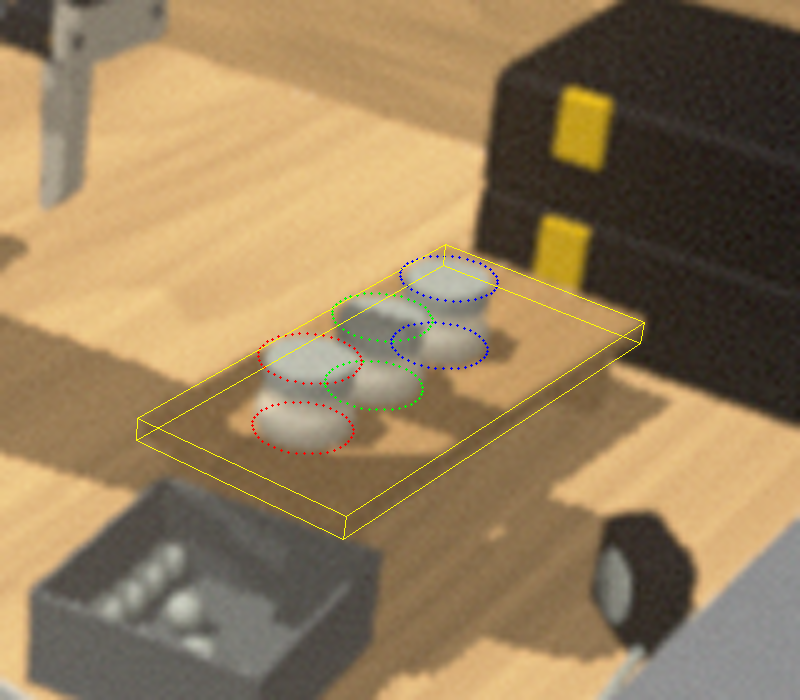

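View pics/ot36.png

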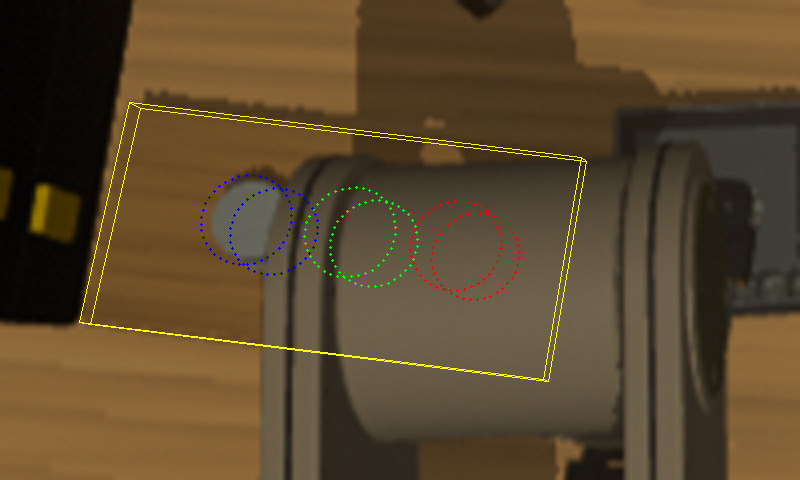

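View pics/fin_scene.png

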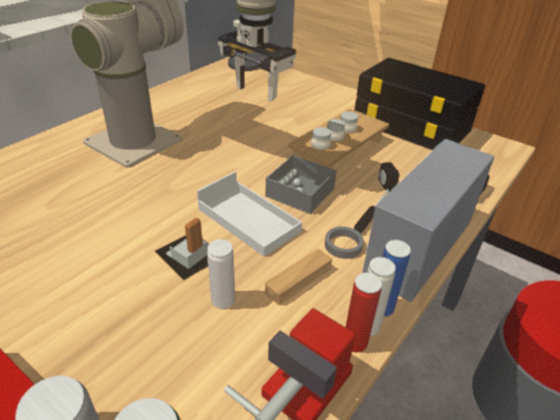

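View pics/fin_top.png

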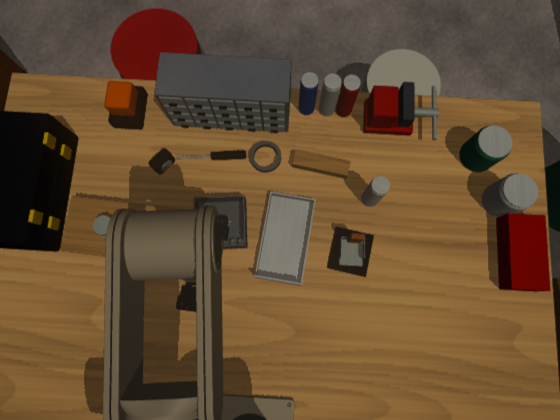

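Request:
jog_arm:
  commands:
    - [[0,-0.1,0.05],[0,0,0],-1]
    - [[0,-0.2,0.05],[0,0,0],-1]
    - [[0,-0.3,0.05],[0,0,0],-1]
    - [[0,-0.35,0.05],[0,0,0],-1]
    - [[0,-0.35,0.05],[0,0,0],-1]
    - [[0,-0.35,0.05],[0,0,0],-1]

```text
t: 58.08
tool_pos: [0.4186, -0.1164, 0.2817]
orientation: [2.292, 2.147, 0.004]
force: [-0.1, 0.8, 0.2]
opening: 0.0932
```

```bash
python3 - <<'E'
from h import *
s=robot.read_state(); print(s["t"],s["tool_pos"],s["dq"].round(3))
C={n:cam(n) for n in("scene","top")}
it=[("jar",(.509,.2744),.06),("jar",(.5136,.343),.06),("jar",(.5178,.4105),.06),("shelf",(.515,.3705,-.063),0)]
over(C["top"],"ot37",it,40,240,170,290,4)
over(C["scene"],"os37",[("scoop",(.497,-.244,0.0),.003),("mat",(.5,-.244,-.18),0)],140,390,90,290,3)
print(fitscoop(.003,[.498,-.243,0]))
E
```

```text
58.075 [ 0.41861337 -0.11642653  0.28165465] [ 0.022 -0.006  0.002 -0.001  0.002 -0.002]
{'scene': (array([ 0.4972, -0.2419,  0.0074]), np.float64(0.02))}
```

View pics/ot37.png

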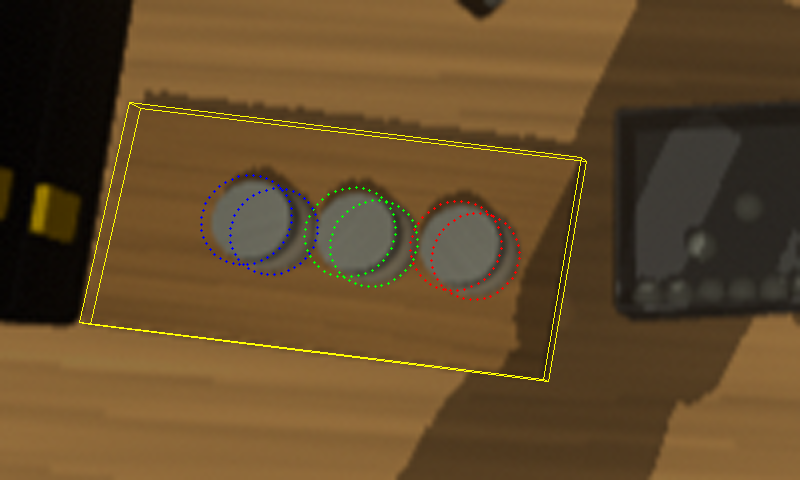

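View pics/os37.png

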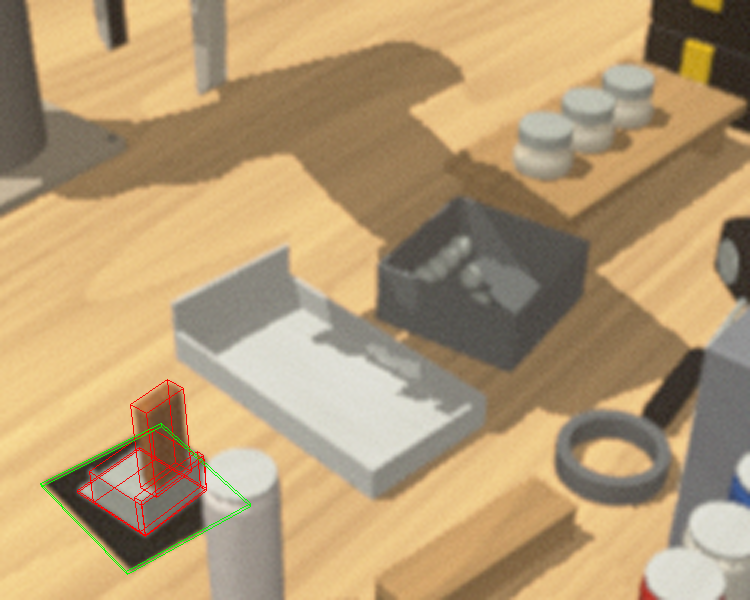

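All in place. Jars sit at the model outlines on the shelf, the scoop is on its mat, and the balls are in the bin, so I'm handing in.

```bash
python3 -c "
from plant import robot
print(robot.close_job())"
```

```text
the job is handed in; nothing more can be done
None
```

The job is done and handed in at about 58 s; no verdict was reported.

**Balls:** All eight were there. I moved them with two scoop loads, five and then three. The last clear top view showed all eight in the bin and none in the tray.

**Scoop:** It stands upright on its mat, about 3 mm from the mat's centre.

**Jars:** Three were there. They stand upright on the shelf's middle line, with centres about 68 mm apart. I judged their final positions from overlays on the pictures; the automatic fit for the jars in that check was poor because the arm hid part of the view and neighbouring jars overlapped.

**Bystanders:** In the pictures they look unmoved; I did not measure them at the end.

What went wrong along the way:
- **First tipping:** The 65° tip was beyond the arm's reach, and it stopped at the limits of joints 2 and 3. Joint 2 read -0.893 and its stated limit is -0.89. The balls still fell into the bin, and I tipped only 35° the second time.
- **Second scooping pass:** While lowering, the scoop landed on the tray's side wall with about 45 N. It twisted in the grip, so I set it down flat in the empty part of the tray and gripped it again.

I saw no sign of a jar or the scoop being knocked aside during the run.

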